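# Screw down a window retaining ring with a pin spanner

### The job

Take the two-pin spanner out of its rest, set both of its pins into the two holes of the brass retaining ring on the window cell, and with it turn the ring clockwise (seen from above) until it comes up snug against its stop, without overtightening it or pressing hard on the cell. Then lift the spanner out and put it back in its rest, standing upright, and leave the things around undisturbed.

Things in the scene. Friction and masses are not known exactly. Their poses are not given: they have to be found in the camera images.
- window_cell: round aluminium window cell fixed to the bench: flange 110 mm across, body 88 mm across and 47 mm high, with a thin steel hose port on each side (pointing along its +x and -x, 24 mm up). Origin at the centre of its underside, z up. On top lies a flat brass retaining ring, 72 mm outside, 40 mm bore, with two opposite pin holes
- ring_centre (a point): point on the brass ring's axis, level with its top face, 48 mm above the bench; axes as the cell's. The two holes are 8.5 mm across, 8 mm deep, each 28 mm from this axis. Their direction is not measured: at the start their line lies anywhere within 0.4 rad either way of the cell's x axis. See or feel for it: pins slid round on the ring's face drop in at the holes
- thread (a joint): how far the brass ring has been screwed down, in rad, growing clockwise seen from above: 0.2 to 0.5 at the start, 1.0 fully home at its stop (it goes no further). It turns against a steady friction of about 0.25 N m and stays where it is left; pins slid round on its face under more than about 10 N can drag it along
- seal_twist (a joint): how far the springy rubber seal under the ring is wound up with it, in rad, 0 at rest, positive clockwise: about 0.2 rad for each N m on the ring, so about 0.05 while the ring runs, rising once the ring is at its stop and springing back when let go. Above 0.15 (0.75 N m) the ring is overtightened
- spanner_grip (a point): centre of the orange handle of the face-pin spanner (loose, about 0.2 kg, alike after half a turn). The handle is an upright block 36 mm (its x) by 16 mm (its y, between flat faces) by 55 mm high, z up. Below it a steel crossbar, 72 mm along x, 16 mm wide, 10 mm thick, its underside 57.5 mm below this point; round-ended pins, 6 mm thick, 7 mm long, stand down from it at x = +28 and -28 mm
- pin_a (a point): lower end of the spanner's pin on its +x side, 64.5 mm below the handle's centre
- pin_b (a point): lower end of the spanner's pin on its -x side, 64.5 mm below the handle's centre
- rest_seat (a point): grey plastic rest fixed to the bench, 96 by 46 mm, 20 mm high: a trough 78 mm (its x) by 22 mm (its y), 6 mm deep, that carries the crossbar (lying along x) with the pins hanging free. This point is the centre of the trough's floor, where the crossbar's underside lies, 14 mm above the bench. The spanner stands in it at the start
- spanner: the same spanner; origin at the centre of the crossbar's underside, axes as for its handle
- beaker: glass beaker, 55 mm across, 70 mm high, loose; a bystander; origin at the centre of its underside
- white_jar: the white jar that stands nearer the robot, 33 mm across and high, loose; a bystander; origin at the centre of its underside

How it is judged:
On the way, in this order (a step that is already met when the one before it is completed fails the run):
1. both pins stand at least 4 mm deep in the ring's holes, before the ring has been turned home (z of each of pin_a, pin_b in the frame of ring_centre below -0.004 m and horizontal distance between spanner and ring_centre below 0.004 m and value of joint thread below 0.8 rad), for 0.1 s.
2. the ring is home with both pins still in its holes (z of each of pin_a, pin_b in the frame of ring_centre below -0.003 m and horizontal distance between spanner and ring_centre below 0.005 m and value of joint thread above 0.97 rad), for 0.1 s.
At the end, for the whole second after the job is handed in: the ring is screwed down to at least 0.97 of its 1.0 rad; the spanner is let go and at rest in its rest, upright within 0.1 rad, its crossbar within 3 mm of the trough's floor and within 8 mm of its middle (value of joint thread above 0.97 rad and horizontal distance between spanner and rest_seat below 0.008 m and z of spanner in the frame of rest_seat below 0.003 m and angle between spanner's own z axis and vertical below 0.1 rad and angle between the x axis of spanner and the x axis of rest_seat, either way round below 0.3 rad and linear speed of spanner below 0.02 m/s); the robot touches nothing.
It fails at once if the ring is overtightened (its seal wound past 0.15 rad) (value of joint seal_twist above 0.15 rad).
It fails at once if the spanner presses on the window cell or its ring with more than 40 N (contact force between spanner and window_cell above 40 N).
It fails at once if the gripper itself touches the window cell or its ring with more than 5 N (contact force between the fingers and window_cell above 5 N).
It fails at once if a bystander is moved by more than 20 mm (distance of any of beaker, white_jar from where it was at the start of the episode above 0.02 m).
It also fails if it takes over 72 s, if anything falls off the work surface, if the arm or the gripper's body presses on something with over 40 N, if the wrist force passes 120 N, or if a joint passes its speed limit or range.

### The arm

A 7-joint arm with a two-finger parallel gripper is mounted at the origin on a cart in front of the work surface, level with it; the furniture and walls round the work are solid. World frame = base frame: x ahead of the robot, y to its left, z up, the work surface at z = 0. Lengths are in m, angles in rad, forces in N, time in s.
With the tool pointing down it reaches from about 0.4 to 0.875 m from the base axis. Payload 19.3 kg.
Tool frame: the origin (TCP) lies at the very end of the fingers, on their centre line; the grasp point (between the pads) lies 19 mm behind it; z points along the fingers, x is the direction in which the jaws open and shut, and the axes are right-handed (so a half turn about z gives the same grasp; the last joint's range is limited). The gripper opens to 85 mm and grips with 20 to 120 N. Pads are 22 mm wide; open, the fingers measure 114 mm over their backs; the gripper's body (76 mm by 85 mm) begins 54 mm behind the grasp point. The pads swing forward as they close: fully open they stand 13 mm farther back than shut.
Start: joints at [-1.182, 0.521, -0.036, 1.599, 0.021, 1.021, -0.113], TCP at [0.277, 0.56, 0.231] pointing down, gripper open.
Joint ranges: [-2.91, 2.91], [-0.3, 2.13], [-1.5, 1.42], [0.17, 2.43], [-1.26, 4.41], [0.16, 1.93], [-2.52, 2.52]. Speed limits (rad/s): [1.89, 1.89, 2.39, 2.39, 3.01, 3.01, 3.01].

### API

Orientations are given as [roll, pitch, yaw] about the fixed x, y, z axes, in that order (R = Rz(yaw) Ry(pitch) Rx(roll)).
In Python, from workcell import observe, eyes, job_done gives the robot as it stands. The module is installed in compiled form; this text tells all that it offers.
- The arm moves only by the shell command python3 -m pendant 'ROWS' [FORCE]. ROWS is JSON, a list of rows, each an object of numbers: "dx", "dy", "dz": the shift along the tool's x, y, z in mm; "ax", "ay", "az": the turn, a rotation vector about the tool's x, y, z in degrees; "claw": the finger opening in mm, from 0 to 85.4. A call has 1 to 10 rows; each row is the pose to reach, as a shift and turn from the pose commanded when the call began, along the tool's axes at that moment; what a row does not reach only later rows make up. A row lasts 1/12 s, in which the tool goes at most 41.7 mm and 7.16 degrees, less where a joint would pass 70% of its speed; a pose out of reach is approached as far as the arm can. A call with a gripper value outside its range is refused whole. The fingers move at their own pace and stop on an object; FORCE is the grip in N (left out, the last holds). Time passes only in rows, so rows that repeat a pose let the fingers close. It gives the time, the measured TCP pose, the force and the opening at its end, in the units of the state.
- observe(): the state, without advancing time (a new reading comes with each control period).
- eyes.grab_frame(name): name is "scene" or "side" or "wrist"; returns a dict with "image" (420x560x3 uint8, blue, green, red), "fovy" (degrees; the focal length in pixels is half the picture's height over the tangent of half this angle, whatever the lens; pixels are square), "cx", "cy" (the principal point, pixels), "view" (4x4, takes a point from world to camera coordinates). Camera axes: x right, y up, looking along -z (the intrinsics and any distortion apply to the point x, -y, -z); pixel columns grow to the right and rows downward; lengths in m; the calibration is good to about 2 mm. A picture is of the moment at which its call begins. There is no depth.
- job_done(): hands the job in, once; it reports no verdict.
The state is a dict: "clock": time; "qpos": joint angles; "qd": joint speeds; "joint_efforts": joint torques, N m; "position": TCP position; "tool_rot": TCP orientation; "force": force on the tool from outside, world axes, zero at the start; "moment": the same for the moment, N m; "grip_width": finger opening in m.
Only numpy, scipy, OpenCV 4.12 (cv2) and the standard library are available. Lean on these libraries where they do the work, as an engineer would, in place of code of your own. Each camera call takes 0.05 s, during which the arm holds its last target.

## Working session

There is one attempt and no reset: what is moved stays moved. The work goes in short steps, Python scripts to look and compute and a shell command to move; the robot and the scene stay as the last step left them, time stands still between calls to the robot, and variables do not carry over. Pictures are saved under pics/ and viewed, and the job is handed in when it is done.

```bash
mkdir -p pics; cat > h.py <<'E'
import numpy as np, cv2
from workcell import observe, eyes
def grab(n,save=None):
    f=eyes.grab_frame(n)
    if save: cv2.imwrite(save,f['image'])
    return f
def proj(f,p):
    p=np.array(p,float); c=f['view']@np.append(p,1)
    h=f['image'].shape[0]; fl=h/2/np.tan(np.radians(f['fovy'])/2)
    return f['cx']+fl*c[0]/-c[2], f['cy']-fl*c[1]/-c[2]
def ray(f,u,v):
    h=f['image'].shape[0]; fl=h/2/np.tan(np.radians(f['fovy'])/2)
    V=np.linalg.inv(f['view'])
    d=V[:3,:3]@np.array([(u-f['cx'])/fl,-(v-f['cy'])/fl,-1]); return V[:3,3],d
def plane(f,u,v,z):
    o,d=ray(f,u,v); return o+d*(z-o[2])/d[2]
E
python3 - <<'E'
from h import *
for n in ['scene','side','wrist']:
    f=grab(n,f'pics/{n}0.png'); print(n,{k:v for k,v in f.items() if k!='image'})
print(observe())
E
```

```text
scene {'fovy': 53.34883704869134, 'cx': 279.8828417672302, 'cy': 211.0451039242026, 'view': array([[ 0.7757969 , -0.63082604, -0.01405976, -0.33269565],
       [ 0.28276526,  0.32765558,  0.90149078, -0.25649207],
       [-0.5640771 , -0.70334936,  0.43256988, -0.48539568],
       [ 0.        ,  0.        ,  0.        ,  1.        ]])}
side {'fovy': 42.046697956851006, 'cx': 278.3711969064292, 'cy': 204.28679894499237, 'view': array([[ 0.98297787, -0.18354652, -0.0080731 , -0.48197285],
       [ 0.09999866,  0.49764331,  0.86159817, -0.19467548],
       [-0.15412582, -0.84773924,  0.50752677, -0.67361188],
       [ 0.        ,  0.        ,  0.        ,  1.        ]])}
wrist {'fovy': 71.97157029265054, 'cx': 277.2728660487197, 'cy': 208.87812556436, 'view': array([[ 0.44181905,  0.89710341, -0.00118489, -0.62514251],
       [-0.85399351,  0.42018238, -0.30682546,  0.04026688],
       [-0.2747563 ,  0.13657322,  0.95176506, -0.37872885],
       [ 0.        ,  0.        ,  0.        ,  1.        ]])}
{'clock': 0.15, 'qpos': array([-1.18221852,  0.52188204, -0.0363204 ,  1.59988038,  0.02119937,
        1.02108845, -0.11282486]), 'qd': array([ 0.00094093, -0.0010077 , -0.0004333 , -0.00302547, -0.00120438,
       -0.00094651,  0.00013358]), 'joint_efforts': array([ 2.22114191e-03, -9.27392292e+01,  1.98091194e+00, -3.70056081e+01,
        1.80749857e-02,  6.36098091e-03, -3.20208244e-06]), 'position': array([0.27670004, 0.56012753, 0.23085375]), 'tool_rot': array([3.14153119e+00, 8.71172739e-04, 1.11197495e+00]), 'force': array([ 0.65170552,  0.60648214, -0.65075751]), 'moment': array([ 0.03770632,  0.02091519, -0.04522153]), 'grip_width': 0.08519175696512381}
```

View pics/scene0.png

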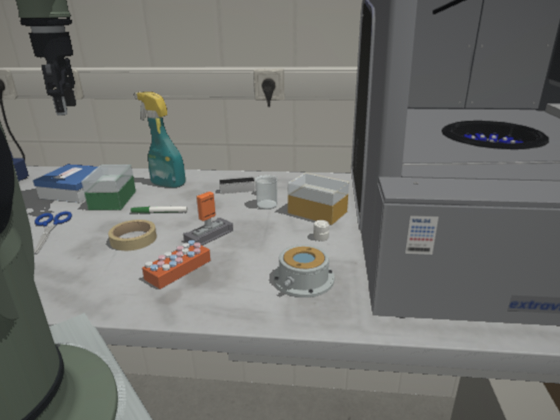

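View pics/side0.png

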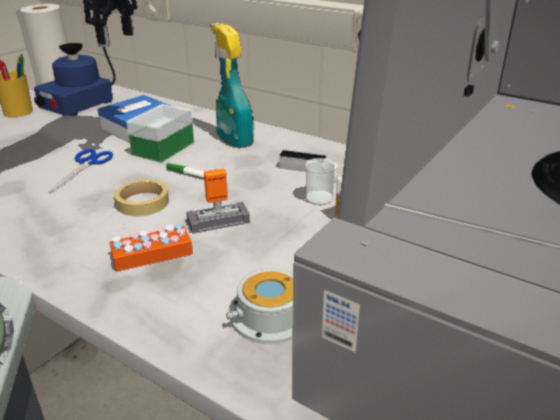

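View pics/wrist0.png

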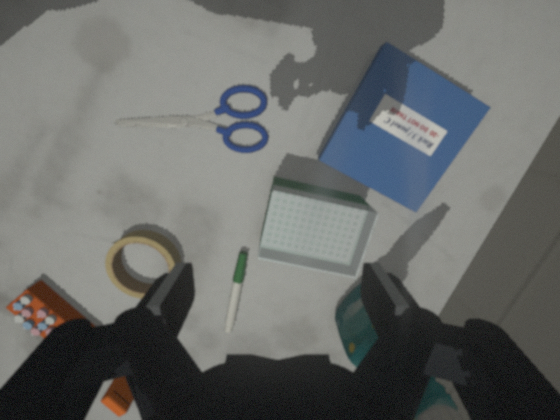

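The scene view shows the cell at about (303,262) close to the grey machine, the spanner at (207,207) in its rest, the beaker at (267,192) and the white jar at (321,230). In the side view the cell is at (268,292) and the orange handle at (216,186).

```bash
python3 - <<'E'
from h import *
for n,pts in dict(scene=dict(ring=(303,258,.048),beaker=(267,205,0),jar=(321,238,0),mach=(378,305,0)),side=dict(ring=(269,289,.048),rest=(218,218,.014),beaker=(320,197,0),mach=(294,395,0),mtop=(330,224,0.2))).items():
    f=grab(n)
    for k,(u,v,z) in pts.items(): print(n,k,plane(f,u,v,z).round(3))
    im=f['image']; hsv=cv2.cvtColor(im,cv2.COLOR_BGR2HSV)
    m=cv2.inRange(hsv,(3,150,120),(25,255,255))
    nc,lab,st,ce=cv2.connectedComponentsWithStats(m)
    for i in range(1,nc):
        if st[i,4]>60: print(n,st[i],ce[i].round(1),hsv[lab==i].mean(0).round())
    cv2.imwrite(f'pics/{n}_crop.png',cv2.resize(im[150:350,130:390],None,fx=3,fy=3,interpolation=cv2.INTER_CUBIC))
E
```

```text
scene ring [ 0.475 -0.008  0.048]
scene beaker [0.624 0.291 0.   ]
scene jar [0.609 0.083 0.   ]
scene mach [ 0.524 -0.138  0.   ]
scene [198 192  17  28 364] [205.8 205.4] [ 10. 164. 158.]
scene [143 246  67  42 788] [180.3 267.7] [  9. 160. 150.]
side ring [ 0.476 -0.01   0.048]
side rest [0.429 0.234 0.014]
side beaker [0.624 0.293 0.   ]
side mach [ 0.482 -0.144  0.   ]
side mtop [ 0.527 -0.102  0.2  ]
side [213  25  28  33 531] [227.4  40.6] [ 24. 198. 184.]
side [   0   71   32   46 1130] [14.2 95.2] [ 21. 187. 156.]
side [204 169  23  33 651] [215.5 185.1] [ 12. 225. 211.]
side [ 110  230   82   41 1451] [151.9 252.7] [ 10. 219. 201.]
side [243 272  50  34 926] [268.3 288.6] [ 19. 179. 203.]
```

View pics/side_crop.png

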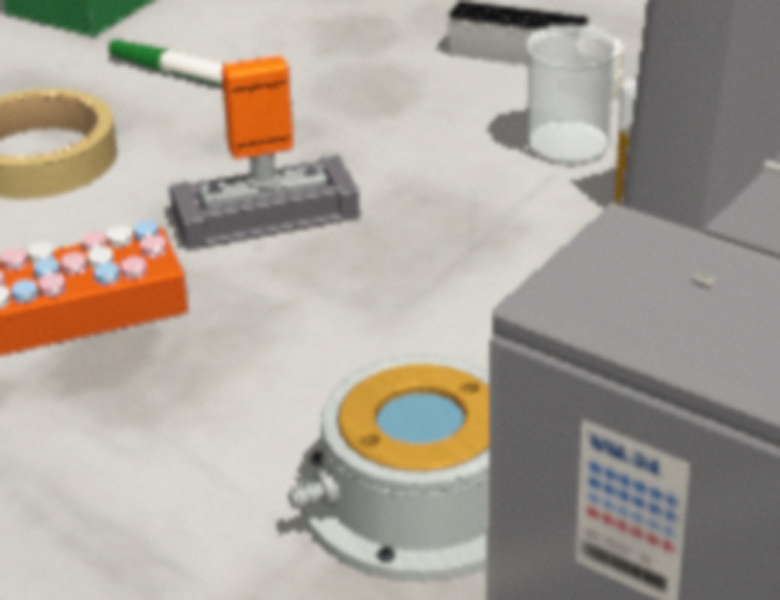

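View pics/scene_crop.png

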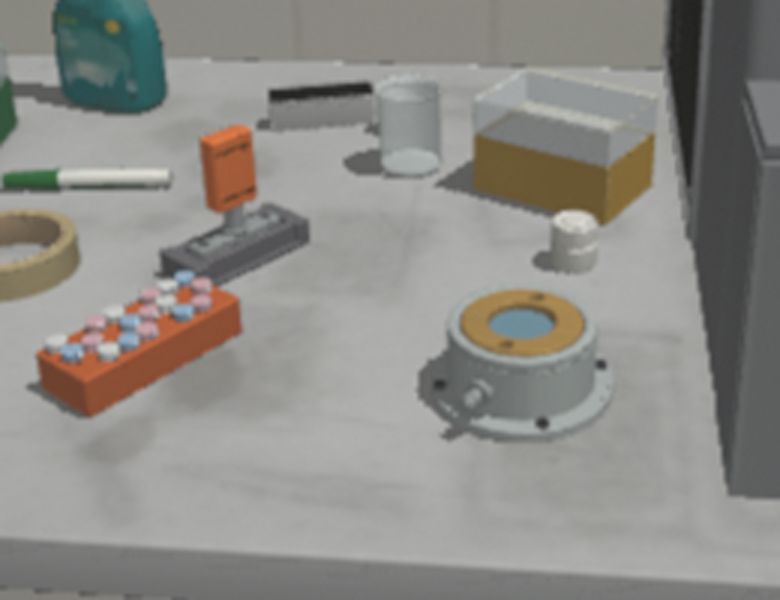

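```bash
python3 - <<'E'
from h import *
fs,fc=grab('side'),grab('scene')
def P(f,u,v,z): return plane(f,130+u/3,150+v/3,z)
for nm,f,a,b in (('side',fs,(371,440),(471,388)),('scene',fc,(507,344),(537,297))):
    A,B=P(f,*a,.048),P(f,*b,.048); print(nm,A.round(4),B.round(4),(A+B)/2,np.hypot(*(B-A)[:2]),np.degrees(np.arctan2(*(B-A)[1::-1])))
# hose port
a=P(fs,296,497,.024);print('port',a); 
a=P(fc,478,393,.024);print('port',a)
for nm,f,c in (('side',fs,[(172,185),(189,222),(357,193),(340,160)]),('scene',fc,[(163,256),(201,275),(308,229),(270,206)])):
    Q=np.array([P(f,*p,.02) for p in c]); print(nm,Q.round(4)[:,:2].tolist(),Q.mean(0)); 
    for i in range(4):
        d=Q[(i+1)%4]-Q[i]; print(np.hypot(*d[:2]).round(3),np.degrees(np.arctan2(d[1],d[0])))
# handle centroid triangulate
from numpy.linalg import lstsq
def tri(p,q):
    A=[];b=[]
    for f,(u,v) in ((fs,p),(fc,q)):
        o,d=ray(f,u,v); d/=np.linalg.norm(d); M=np.eye(3)-np.outer(d,d); A.append(M); b.append(M@o)
    return lstsq(np.vstack(A),np.hstack(b),rcond=None)[0]
print('handle',tri((215.5,185.1),(205.8,205.4)))
E
```

```text
side [ 0.4545 -0.0214  0.048 ] [0.5034 0.0051 0.048 ] [ 0.47894005 -0.00815233  0.048     ] 0.055695937628143045 28.481283871804028
scene [ 0.4556 -0.0195  0.048 ] [0.5034 0.0074 0.048 ] [ 0.47948798 -0.00606552  0.048     ] 0.05491839993852404 29.37425388302091
port [ 0.42070264 -0.02403967  0.024     ]
port [ 0.4343933  -0.01903639  0.024     ]
side [[0.3791, 0.2549], [0.3866, 0.2133], [0.4818, 0.2254], [0.4771, 0.2641]] [0.43115881 0.23944412 0.02      ]
0.042 -79.71166885918306
0.096 7.245504228636579
0.039 96.90256727924016
0.098 -174.67725383577863
scene [[0.377, 0.2491], [0.3841, 0.2085], [0.4753, 0.2174], [0.4741, 0.2668]] [0.42760559 0.23545945 0.02      ]
0.041 -80.13787442402563
0.092 5.5639327752598735
0.049 91.38716407185801
0.099 -169.6675891440127
handle [0.42981929 0.24260719 0.07376536]
```

```bash
cat >> h.py <<'E'
from scipy.spatial.transform import Rotation as Ro
def go(x,y,z,yaw_deg):
    s=observe(); R=Ro.from_euler('xyz',s['tool_rot']); T=Ro.from_euler('xyz',[np.pi,0,np.radians(yaw_deg)])
    d=R.inv().apply(np.array([x,y,z])-s['position'])*1000; w=np.degrees((R.inv()*T).as_rotvec())
    print('d',d.round(1),'a',w.round(2),'pos',s['position'].round(4),'rpy',np.degrees(s['tool_rot']).round(2),'F',s['force'].round(1),'M',s['moment'].round(2),'w',round(s['grip_width'],4),'t',s['clock'])
E
python3 - <<'E'
from h import *
fs,fc=grab('side'),grab('scene')
print(plane(fs,235,143,0),plane(fc,168,186,0))
go(0.43,0.238,0.22,98)
E
```

```text
[0.49705266 0.56915778 0.        ] [0.49168792 0.57146297 0.        ]
d [-221.1  280.1   11.3] a [-0.000e+00  1.000e-02 -3.429e+01] pos [0.2768 0.5603 0.2312] rpy [1.800e+02 1.000e-02 6.371e+01] F [-0.2  0.8  0.1] M [-0.01  0.01  0.01] w 0.0853 t 0.45
```

```bash
R='{"dx":-221,"dy":280,"dz":0,"az":-34.3,"claw":60}'; python3 -m pendant '[{"dx":-22,"dy":28,"dz":0,"az":-4,"claw":60},{"dx":-44,"dy":56,"dz":0,"az":-9,"claw":60},{"dx":-66,"dy":84,"dz":0,"az":-14,"claw":60},{"dx":-88,"dy":112,"dz":0,"az":-19,"claw":60},{"dx":-110,"dy":140,"dz":0,"az":-24,"claw":60},{"dx":-135,"dy":170,"dz":0,"az":-29,"claw":60},{"dx":-160,"dy":200,"dz":0,"az":-34.3,"claw":60},{"dx":-180,"dy":228,"dz":0,"az":-34.3,"claw":60},{"dx":-180,"dy":228,"dz":0,"az":-34.3,"claw":60},{"dx":-180,"dy":228,"dz":0,"az":-34.3,"claw":60}]'
python3 - <<'E'
from h import *
f=grab('wrist','pics/w1.png'); go(0.43,0.238,0.22,98)
V=np.linalg.inv(f['view']); print(V.round(3))
E
```

```text
d [-221.2  280.1   11.3] a [-0.000e+00  1.000e-02 -3.429e+01] pos [0.2768 0.5603 0.2312] rpy [1.800e+02 1.000e-02 6.371e+01] F [-0.6 -0.1  0.2] M [-0.01  0.03 -0.07] w 0.085 t 0.5
[[ 0.442 -0.854 -0.275  0.207]
 [ 0.897  0.42   0.136  0.596]
 [-0.    -0.307  0.952  0.373]
 [ 0.     0.     0.     1.   ]]schema error: expected keys dx, dy, dz, ax, ay, az, claw
```

View pics/w1.png

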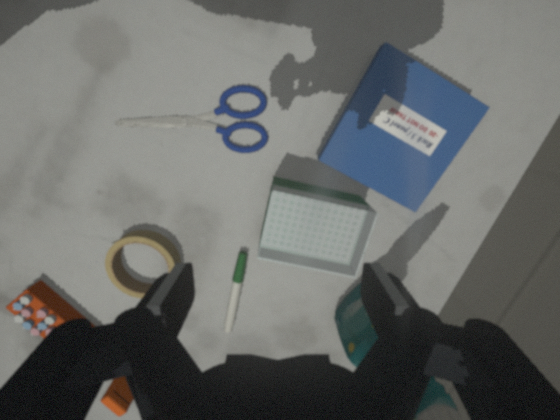

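```bash
python3 - <<'E'
from h import *
go(0.50,0.248,0.25,98)
E
```

```text
d [-181.2  338.4  -18.7] a [-0.000e+00  1.000e-02 -3.429e+01] pos [0.2768 0.5603 0.2312] rpy [1.800e+02 1.000e-02 6.371e+01] F [-0.6 -0.1  0.2] M [-0.01  0.03 -0.07] w 0.085 t 0.5
```

```bash
python3 -m pendant '[{"dx":-18,"dy":34,"dz":-2,"ax":0,"ay":0,"az":-4,"claw":60},{"dx":-36,"dy":68,"dz":-4,"ax":0,"ay":0,"az":-8,"claw":60},{"dx":-54,"dy":102,"dz":-6,"ax":0,"ay":0,"az":-12,"claw":60},{"dx":-72,"dy":136,"dz":-8,"ax":0,"ay":0,"az":-16,"claw":60},{"dx":-90,"dy":170,"dz":-10,"ax":0,"ay":0,"az":-20,"claw":60},{"dx":-108,"dy":204,"dz":-12,"ax":0,"ay":0,"az":-24,"claw":60},{"dx":-126,"dy":238,"dz":-14,"ax":0,"ay":0,"az":-28,"claw":60},{"dx":-144,"dy":272,"dz":-16,"ax":0,"ay":0,"az":-32,"claw":60},{"dx":-162,"dy":306,"dz":-18,"ax":0,"ay":0,"az":-34.3,"claw":60},{"dx":-181,"dy":338,"dz":-19,"ax":0,"ay":0,"az":-34.3,"claw":60}]' && python3 -m pendant '[{"dx":0,"dy":0,"dz":0,"ax":0,"ay":0,"az":0,"claw":60},{"dx":0,"dy":0,"dz":0,"ax":0,"ay":0,"az":0,"claw":60}]'
python3 - <<'E'
from h import *
f=grab('wrist','pics/w2.png'); go(0.50,0.248,0.25,98)
E
```

```text
clock: 1.33
position: [0.5009, 0.2465, 0.2507]
tool_rot: [3.141, -0.0, 1.713]
force: [0.5, -0.1, -0.2]
grip_width: 0.0602
clock: 1.5
position: [0.5009, 0.2462, 0.2504]
tool_rot: [3.141, 0.0, 1.707]
force: [0.0, 1.0, 0.6]
grip_width: 0.0597
d [0.1 0.1 0.3] a [-0.   -0.01 -0.08] pos [0.4999 0.2479 0.2503] rpy [-1.800e+02 -1.000e-02  9.792e+01] F [0.5 0.8 0.4] M [ 0.07 -0.03  0.02] w 0.0602 t 1.55
```

View pics/w2.png

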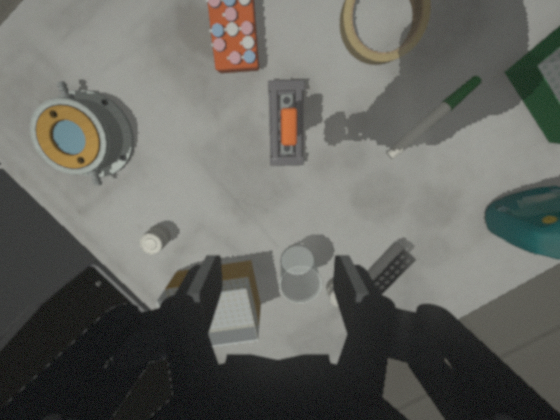

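```bash
python3 - <<'E'
from h import *
f=grab('wrist'); im=f['image']
c=cv2.resize(im[60:200,0:340],None,fx=2.35,fy=2.35,interpolation=cv2.INTER_CUBIC); cv2.imwrite('pics/w2c.png',c)
hsv=cv2.cvtColor(im,cv2.COLOR_BGR2HSV)
m=cv2.inRange(hsv,(3,150,100),(25,255,255))
nc,lab,st,ce=cv2.connectedComponentsWithStats(m)
for i in range(1,nc):
    if st[i,4]>60:
        r=cv2.minAreaRect(np.argwhere(lab==i)[:,::-1].astype(np.float32)); print(st[i],ce[i].round(1),r)
# dark grey rest
sub=np.zeros(im.shape[:2],bool); sub[75:172,262:312]=1
g=cv2.cvtColor(im,cv2.COLOR_BGR2GRAY); mm=((g<115)|(m>0))&sub
nc,lab,st,ce=cv2.connectedComponentsWithStats(mm.astype(np.uint8))
i=1+st[1:,4].argmax(); r=cv2.minAreaRect(np.argwhere(lab==i)[:,::-1].astype(np.float32)); print('rest',st[i],r)
print(plane(f,*r[0],.02)); B=cv2.boxPoints(r); Q=np.array([plane(f,*b,.015) for b in B]);print(Q)
# axes of gripper
E
```

```text
[208   5  18  21 210] [215.9  15.7] ((216.23582458496094, 15.768560409545898), (20.088886260986328, 15.727481842041016), 82.40535736083984)
[234   5  18  21 246] [243.   14.1] ((242.80313110351562, 14.546457290649414), (20.08873748779297, 16.696269989013672), 86.18592071533203)
[213  33  43  38 568] [229.4  54.8] ((233.13998413085938, 51.97999572753906), (36.2038688659668, 40.44651412963867), 81.8698959350586)
[280 109  15  37 495] [286.6 127. ] ((287.0, 127.0), (36.0, 14.0), 90.0)
rest [ 267   79   45   87 3192] ((289.7937927246094, 122.07518005371094), (86.10567474365234, 43.89973449707031), 88.40885925292969)
[0.42757823 0.25399321 0.02      ]
[[0.38344816 0.21941453 0.015     ]
 [0.37483097 0.27115756 0.015     ]
 [0.47583717 0.29215446 0.015     ]
 [0.48536686 0.23570078 0.015     ]]
```

View pics/w2c.png

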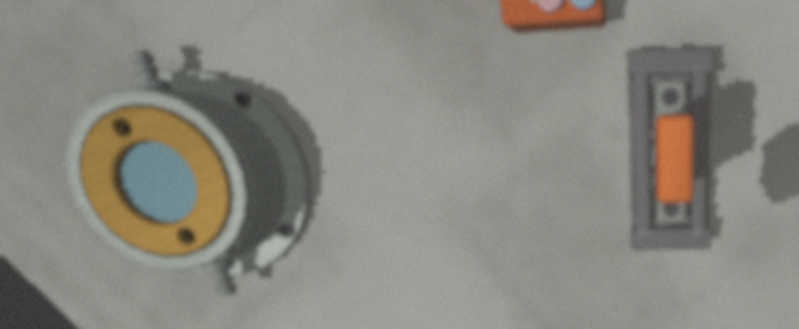

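```bash
python3 - <<'E'
from h import *
f=grab('wrist')
P=lambda u,v,z: plane(f,u/2.35,60+v/2.35,z)
def pair(n,a,b,z):
    A,B=P(*a,z),P(*b,z); d=B-A; print(n,((A+B)/2).round(4),np.hypot(*d[:2]).round(4),np.degrees(np.arctan2(d[1],d[0])))
pair('bar',(670,97),(671,211),.024)
pair('handletop',(674,115),(674,203),.099)
pair('ends',(673,50),(671,248),.02)
pair('trough',(669,78),(669,227),.02)
pair('holes',(122,127),(186,236),.048)
pair('ports',(147,58),(231,285),.024)
E
```

```text
bar [0.4324 0.25   0.024 ] 0.057 9.102493421512145
handletop [0.4318 0.2493 0.099 ] 0.0352 8.670259534070079
ends [0.4313 0.2507 0.02  ] 0.0998 8.015242816476517
trough [0.4324 0.2493 0.02  ] 0.0753 8.541000213974318
holes [ 4.803e-01 -1.000e-04  4.800e-02] 0.0558 28.83579403216863
ports [0.4787 0.0024 0.024 ] 0.1172 17.916522983561855
```

```bash
python3 - <<'E'
from h import *
go(0.431,0.244,0.15,98.5)
for i in range(3):
    f=grab('wrist'); print(np.linalg.inv(f['view'])[:3,3].round(4), observe()['position'].round(4), np.degrees(observe()['tool_rot'][2]).round(2))
E
```

```text
d [  4.3 -68.2 100.3] a [-0.01 -0.02 -0.42] pos [0.4992 0.2493 0.2503] rpy [-1.7999e+02 -2.0000e-02  9.8080e+01] F [-0.3  0.4 -0.5] M [ 0. -0. -0.] w 0.0601 t 1.65
[0.4216 0.2386 0.3916] [0.4991 0.2494 0.2503] 98.11
[0.4215 0.2388 0.3916] [0.4991 0.2494 0.2503] 98.11
[0.4215 0.2388 0.3916] [0.4992 0.2493 0.2503] 98.11
```

```bash
python3 -m pendant '[{"dx":1,"dy":-20,"dz":30,"ax":0,"ay":0,"az":-0.4,"claw":60},{"dx":2,"dy":-40,"dz":60,"ax":0,"ay":0,"az":-0.4,"claw":60},{"dx":4,"dy":-60,"dz":90,"ax":0,"ay":0,"az":-0.4,"claw":60},{"dx":4.3,"dy":-68,"dz":100,"ax":0,"ay":0,"az":-0.4,"claw":60},{"dx":4.3,"dy":-68,"dz":100,"ax":0,"ay":0,"az":-0.4,"claw":60},{"dx":4.3,"dy":-68,"dz":100,"ax":0,"ay":0,"az":-0.4,"claw":60}]'
python3 - <<'E'
from h import *
go(0.431,0.244,0.15,98.5)
a=grab('scene'); b=grab('side'); c=grab('wrist','pics/w3.png')
cv2.imwrite('pics/s3.png',np.hstack([cv2.resize(a['image'][130:280,150:290],None,fx=2.8,fy=2.8,interpolation=cv2.INTER_CUBIC),cv2.resize(b['image'][90:240,150:290],None,fx=2.8,fy=2.8,interpolation=cv2.INTER_CUBIC)]))
p=observe()['position']; print(proj(a,p),proj(b,p),proj(c,p)); go(0.431,0.244,0.15,98.5)
E
```

```text
clock: 2.3
position: [0.4317, 0.2437, 0.1505]
tool_rot: [-3.141, 0.0, 1.719]
force: [2.0, -0.1, 1.2]
grip_width: 0.0602
d [ 0.4 -0.7  0.5] a [-0.01  0.01 -0.02] pos [0.4317 0.2437 0.1505] rpy [-1.7999e+02  1.0000e-02  9.8480e+01] F [ 2.  -0.1  1.2] M [ 0.01 -0.01 -0.05] w 0.0602 t 2.3
(np.float64(203.47499538200066), np.float64(169.94082539071132)) (np.float64(214.0616012817053), np.float64(141.33279994391881)) (np.float64(276.04187861942063), np.float64(265.77319027202316))
d [ 0.6 -1.8  1.3] a [ 0.11 -0.04 -0.1 ] pos [0.4329 0.2437 0.1513] rpy [ 1.7989e+02 -4.0000e-02  9.8400e+01] F [0.2 0.3 0.2] M [-0.03  0.01 -0.04] w 0.06 t 2.45
```

View pics/s3.png

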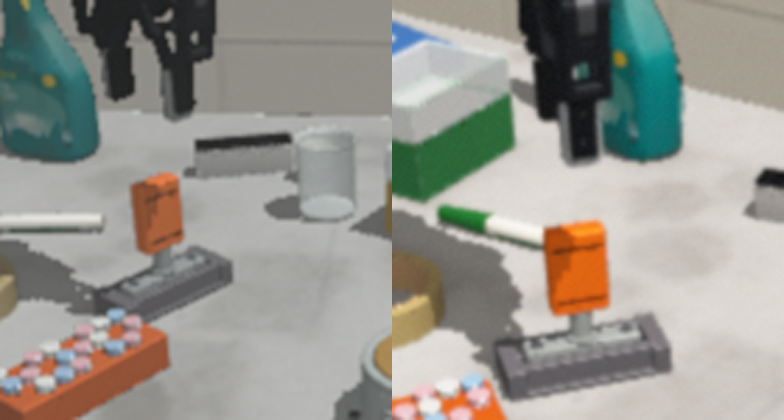

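View pics/w3.png

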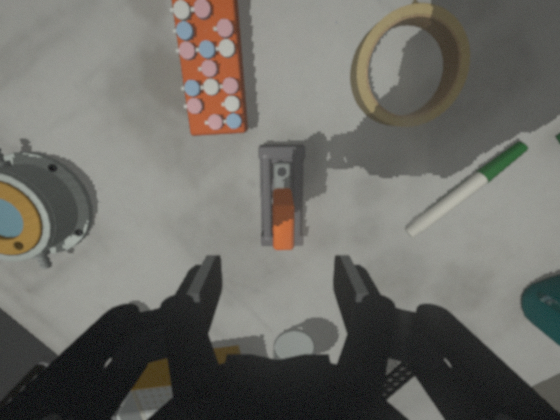

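```bash
python3 - <<'E'
from h import *
a=grab('scene'); b=grab('side'); c=grab('wrist'); s=observe(); p=s['position']; y=s['tool_rot'][2]; x=np.array([np.cos(y),np.sin(y),0])
for sg in (-1,1):
  for o in (.03,.045):
    q=p+sg*o*x; A=proj(a,q);B=proj(b,q);C=proj(c,q)
    print(sg,o,'scene',np.round([(A[0]-150)*2.8,(A[1]-130)*2.8],0),'side',np.round([(B[0]-150)*2.8+392,(B[1]-90)*2.8],0),'w',np.round(C,0))
for (u,v) in ((274,191),(293,191),(275,249),(292,249)): print(plane(c,u,v,.099).round(4))
print(p)
E
```

```text
-1 0.03 scene [176. 122.] side [583. 166.] w [221. 265.]
-1 0.045 scene [190. 127.] side [590. 176.] w [194. 265.]
1 0.03 scene [124. 103.] side [559. 125.] w [331. 265.]
1 0.045 scene [111.  99.] side [553. 116.] w [358. 265.]
[0.4043 0.2376 0.099 ]
[0.4024 0.2505 0.099 ]
[0.4477 0.2446 0.099 ]
[0.4459 0.257  0.099 ]
[0.43242999 0.24333688 0.15091993]
```

```bash
python3 - <<'E'
from h import *
go(0.430,0.246,0.056,98.7)
E
```

```text
d [ 2.9 -2.1 94.9] a [ 0.07 -0.03 -0.31] pos [0.4324 0.2433 0.1509] rpy [ 1.7993e+02 -3.0000e-02  9.8390e+01] F [-1.   1.3  0.1] M [-0.03 -0.02  0.  ] w 0.0602 t 2.6
```

```bash
python3 -m pendant '[{"dx":2.9,"dy":-2,"dz":20,"ax":0,"ay":0,"az":-0.3,"claw":60},{"dx":2.9,"dy":-2,"dz":40,"ax":0,"ay":0,"az":-0.3,"claw":60},{"dx":2.9,"dy":-2,"dz":55,"ax":0,"ay":0,"az":-0.3,"claw":60},{"dx":2.9,"dy":-2,"dz":70,"ax":0,"ay":0,"az":-0.3,"claw":60},{"dx":2.9,"dy":-2,"dz":82,"ax":0,"ay":0,"az":-0.3,"claw":60},{"dx":2.9,"dy":-2,"dz":90,"ax":0,"ay":0,"az":-0.3,"claw":60},{"dx":2.9,"dy":-2,"dz":95,"ax":0,"ay":0,"az":-0.3,"claw":60},{"dx":2.9,"dy":-2,"dz":95,"ax":0,"ay":0,"az":-0.3,"claw":60},{"dx":2.9,"dy":-2,"dz":95,"ax":0,"ay":0,"az":-0.3,"claw":60}]'
python3 - <<'E'
from h import *
c=grab('wrist','pics/w4.png');b=grab('side');go(0.430,0.246,0.056,98.7)
cv2.imwrite('pics/s4.png',cv2.resize(b['image'][90:240,130:310],None,fx=4,fy=4,interpolation=cv2.INTER_CUBIC))
E
```

```text
clock: 3.35
position: [0.4296, 0.2458, 0.0556]
tool_rot: [3.141, -0.0, 1.723]
force: [-0.1, 0.6, -0.9]
grip_width: 0.0596
d [ 0.1  0.3 -0.1] a [ 0.05 -0.02  0.  ] pos [0.4297 0.2459 0.0559] rpy [ 1.7995e+02 -2.0000e-02  9.8700e+01] F [-0.4 -0.1  0.3] M [-0.01 -0.   -0.03] w 0.06 t 3.45
```

View pics/w4.png

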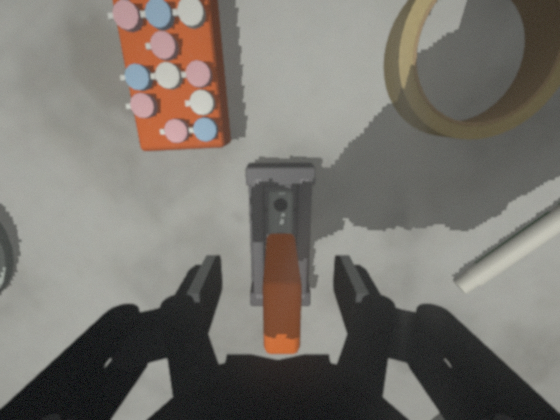

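View pics/s4.png

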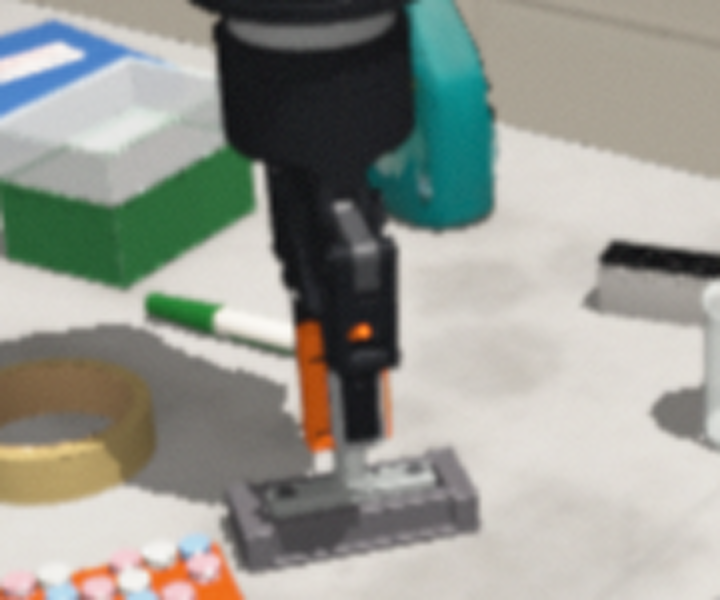

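```bash
python3 -m pendant '[{"dx":1,"dy":0,"dz":0,"ax":0,"ay":0,"az":0,"claw":40},{"dx":1,"dy":0,"dz":0,"ax":0,"ay":0,"az":0,"claw":25},{"dx":1,"dy":0,"dz":0,"ax":0,"ay":0,"az":0,"claw":20},{"dx":1,"dy":0,"dz":0,"ax":0,"ay":0,"az":0,"claw":12},{"dx":1,"dy":0,"dz":0,"ax":0,"ay":0,"az":0,"claw":12},{"dx":1,"dy":0,"dz":0,"ax":0,"ay":0,"az":0,"claw":12},{"dx":1,"dy":0,"dz":0,"ax":0,"ay":0,"az":0,"claw":12},{"dx":1,"dy":0,"dz":0,"ax":0,"ay":0,"az":0,"claw":12},{"dx":1,"dy":0,"dz":0,"ax":0,"ay":0,"az":0,"claw":12}]' 80
python3 - <<'E'
from h import *
c=grab('wrist','pics/w5.png');go(0.430,0.246,0.056,98.7)
E
```

```text
clock: 4.2
position: [0.4293, 0.2468, 0.0556]
tool_rot: [3.141, -0.0, 1.723]
force: [-1.5, -0.1, 5.5]
grip_width: 0.0153
d [-0.9  0.5 -0.4] a [ 0.02 -0.01  0.01] pos [0.4293 0.2468 0.0556] rpy [ 1.7998e+02 -1.0000e-02  9.8710e+01] F [-0.8  0.4  6.3] M [-0.11  0.29  0.05] w 0.0154 t 4.25
```

View pics/w5.png

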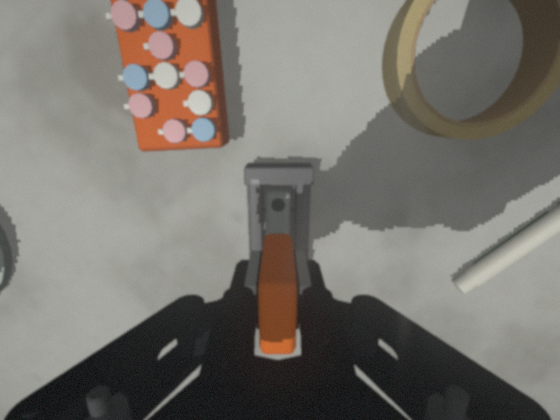

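```bash
python3 -m pendant '[{"dx":0,"dy":0,"dz":-3,"ax":0,"ay":0,"az":0,"claw":12},{"dx":0,"dy":0,"dz":-10,"ax":0,"ay":0,"az":0,"claw":12},{"dx":0,"dy":0,"dz":-25,"ax":0,"ay":0,"az":0,"claw":12},{"dx":0,"dy":0,"dz":-45,"ax":0,"ay":0,"az":0,"claw":12},{"dx":0,"dy":0,"dz":-65,"ax":0,"ay":0,"az":0,"claw":12},{"dx":0,"dy":0,"dz":-85,"ax":0,"ay":0,"az":0,"claw":12},{"dx":0,"dy":0,"dz":-100,"ax":0,"ay":0,"az":0,"claw":12},{"dx":0,"dy":0,"dz":-100,"ax":0,"ay":0,"az":0,"claw":12},{"dx":0,"dy":0,"dz":-100,"ax":0,"ay":0,"az":0,"claw":12}]'
python3 - <<'E'
from h import *
c=grab('wrist','pics/w6.png');go(0.479,-0.003,0.156,119)
b=grab('side');a=grab('scene')
cv2.imwrite('pics/s6.png',np.hstack([cv2.resize(a['image'][130:280,150:290],None,fx=2.8,fy=2.8,interpolation=cv2.INTER_CUBIC),cv2.resize(b['image'][90:240,150:290],None,fx=2.8,fy=2.8,interpolation=cv2.INTER_CUBIC)]))
E
```

```text
clock: 5.0
position: [0.4294, 0.2468, 0.156]
tool_rot: [3.14, -0.001, 1.723]
force: [-0.5, -0.9, -3.0]
grip_width: 0.0152
d [-254.3   11.6   -0.8] a [  0.     0.   -20.29] pos [0.429  0.2466 0.1551] rpy [180.     0.    98.71] F [-0.3  0.1 -2.1] M [ 0.01 -0.05  0.04] w 0.0153 t 5.05
```

View pics/w6.png

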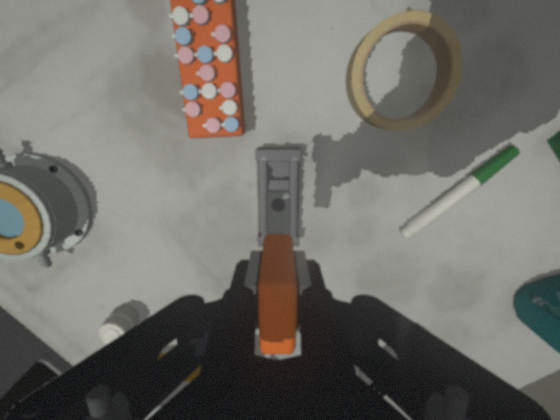

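View pics/s6.png

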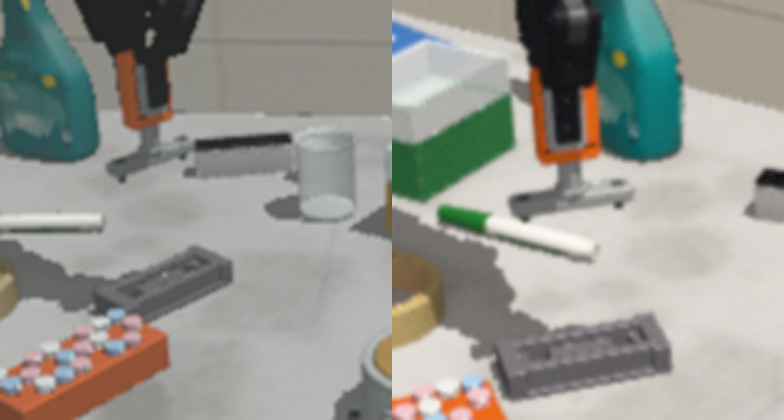

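```bash
python3 -m pendant '[{"dx":-25,"dy":1,"dz":-1,"ax":0,"ay":0,"az":-2,"claw":12},{"dx":-55,"dy":3,"dz":-1,"ax":0,"ay":0,"az":-4,"claw":12},{"dx":-85,"dy":4,"dz":-1,"ax":0,"ay":0,"az":-7,"claw":12},{"dx":-115,"dy":5,"dz":-1,"ax":0,"ay":0,"az":-10,"claw":12},{"dx":-145,"dy":7,"dz":-1,"ax":0,"ay":0,"az":-13,"claw":12},{"dx":-175,"dy":8,"dz":-1,"ax":0,"ay":0,"az":-16,"claw":12},{"dx":-205,"dy":9,"dz":-1,"ax":0,"ay":0,"az":-18,"claw":12},{"dx":-230,"dy":11,"dz":-1,"ax":0,"ay":0,"az":-20.3,"claw":12},{"dx":-246,"dy":11.6,"dz":-1,"ax":0,"ay":0,"az":-20.3,"claw":12},{"dx":-254.3,"dy":11.6,"dz":-1,"ax":0,"ay":0,"az":-20.3,"claw":12}]'
python3 -m pendant '[{"dx":0,"dy":0,"dz":0,"ax":0,"ay":0,"az":0,"claw":12},{"dx":0,"dy":0,"dz":0,"ax":0,"ay":0,"az":0,"claw":12},{"dx":0,"dy":0,"dz":0,"ax":0,"ay":0,"az":0,"claw":12}]'
python3 - <<'E'
from h import *
c=grab('wrist','pics/w7.png');go(0.479,-0.003,0.156,119)
b=grab('side');a=grab('scene')
cv2.imwrite('pics/s7.png',np.hstack([cv2.resize(a['image'][190:310,250:350],None,fx=4,fy=4,interpolation=cv2.INTER_CUBIC),cv2.resize(b['image'][220:340,210:310],None,fx=4,fy=4,interpolation=cv2.INTER_CUBIC)]))
go(0.479,-0.003,0.156,119)
E
```

```text
clock: 5.98
position: [0.479, -0.0053, 0.1555]
tool_rot: [-3.14, -0.0, 2.075]
force: [0.8, -0.1, -2.6]
grip_width: 0.0151
clock: 6.23
position: [0.4789, -0.0015, 0.1561]
tool_rot: [-3.141, -0.001, 2.078]
force: [0.0, 0.1, -2.6]
grip_width: 0.0154
d [-1.3 -0.7  0.1] a [-0.01 -0.03  0.11] pos [ 0.479  -0.0015  0.1561] rpy [-1.7999e+02 -3.0000e-02  1.1911e+02] F [-0.4  1.  -2.5] M [-0.04  0.03 -0.02] w 0.015 t 6.2833
d [-1.  -0.6  0.2] a [-0.   -0.01  0.1 ] pos [ 0.479  -0.0018  0.1562] rpy [-1.800e+02 -1.000e-02  1.191e+02] F [ 0.2  0.2 -3. ] M [-0.07 -0.02  0.03] w 0.0153 t 6.3833
```

View pics/w7.png

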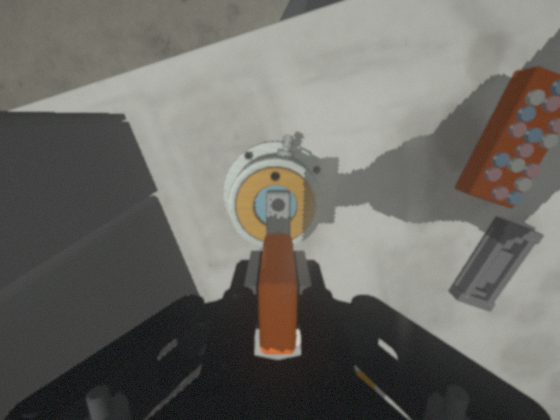

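View pics/s7.png

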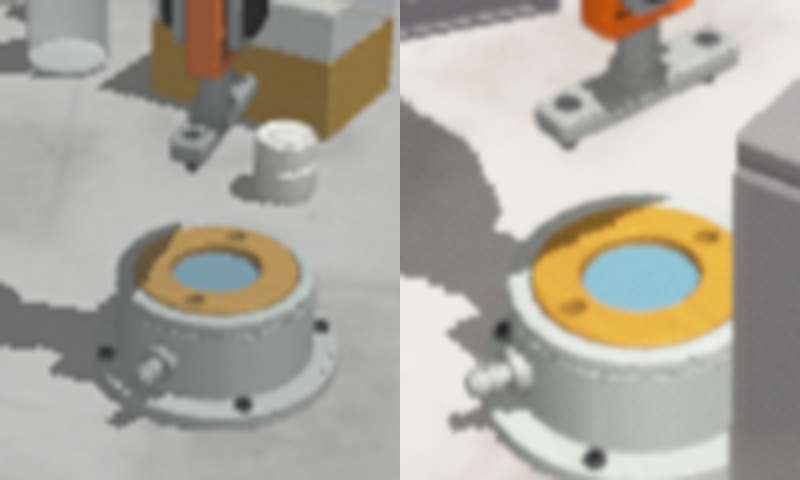

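```bash
python3 - <<'E'
from h import *
b=grab('side');a=grab('scene');w=grab('wrist')
S=lambda u,v,z: plane(b,210+(u-400)/4,220+v/4,z)
C=lambda u,v,z: plane(a,250+u/4,190+v/4,z)
def pr(n,A,B):
    d=B-A; print(n,A.round(4)[:2],B.round(4)[:2],((A+B)/2).round(4)[:2],np.hypot(*d[:2]).round(4),np.degrees(np.arctan2(d[1],d[0])).round(1))
pr('side holes',S(572,306,.048),S(707,237,.048))
pr('side dots',S(568,103,.1247),S(708,38,.1247))
pr('side tips',S(570,146,.1077),S(710,80,.1077))
pr('scene holes',C(195,299,.048),C(236,236,.048))
print('scene near dot',C(190,133,.1247),'tip',C(193,166,.1077))
print('wrist hole',plane(w,275,176,.048),'dot',plane(w,278,205,.1247),'tcp',observe()['position'])
E
```

```text
side holes [ 0.4537 -0.0209] [0.5031 0.0054] [ 0.4784 -0.0078] 0.056 28.0
side dots [ 0.4554 -0.0177] [0.5043 0.0094] [ 0.4798 -0.0041] 0.0559 29.0
side tips [ 0.4556 -0.0165] [0.5052 0.0105] [ 0.4804 -0.003 ] 0.0564 28.6
scene holes [ 0.4551 -0.0195] [0.5034 0.0074] [ 0.4792 -0.006 ] 0.0553 29.1
scene near dot [ 0.45621049 -0.01446249  0.1247    ] tip [ 0.45937708 -0.01283581  0.1077    ]
wrist hole [ 0.45550078 -0.01714331  0.048     ] dot [ 0.45689504 -0.01362337  0.1247    ] tcp [ 0.47913483 -0.00240502  0.15631628]
```

```bash
python3 - <<'E'
from h import *
go(0.4776,-0.0063,0.110,119)
E
```

```text
d [-2.7 -3.2 46.3] a [ 0.   -0.    0.05] pos [ 0.4791 -0.0024  0.1563] rpy [180.    -0.   119.05] F [-0.1 -1.3 -3.1] M [-0.02  0.05  0.01] w 0.0148 t 6.5333
```

```bash
python3 -m pendant '[{"dx":-1,"dy":-2,"dz":10,"ax":0,"ay":0,"az":0,"claw":12},{"dx":-2.7,"dy":-3.2,"dz":20,"ax":0,"ay":0,"az":0,"claw":12},{"dx":-2.7,"dy":-3.2,"dz":30,"ax":0,"ay":0,"az":0,"claw":12},{"dx":-2.7,"dy":-3.2,"dz":40,"ax":0,"ay":0,"az":0,"claw":12},{"dx":-2.7,"dy":-3.2,"dz":46.3,"ax":0,"ay":0,"az":0,"claw":12},{"dx":-2.7,"dy":-3.2,"dz":46.3,"ax":0,"ay":0,"az":0,"claw":12},{"dx":-2.7,"dy":-3.2,"dz":46.3,"ax":0,"ay":0,"az":0,"claw":12},{"dx":-2.7,"dy":-3.2,"dz":46.3,"ax":0,"ay":0,"az":0,"claw":12}]'
python3 - <<'E'
from h import *
w=grab('wrist')
b=grab('side');a=grab('scene')
cv2.imwrite('pics/s8.png',np.hstack([cv2.resize(a['image'][230:280,275:335],None,fx=6.5,fy=6.5,interpolation=cv2.INTER_CUBIC),cv2.resize(b['image'][250:310,235:295],None,fx=6.5,fy=6.5,interpolation=cv2.INTER_CUBIC)[:325]]))
cv2.imwrite('pics/w8.png',cv2.resize(w['image'][120:270,180:380],None,fx=4,fy=4,interpolation=cv2.INTER_CUBIC))
go(0.4776,-0.0063,0.11,119)
E
```

```text
clock: 7.2
position: [0.4779, -0.0067, 0.1102]
tool_rot: [3.141, 0.0, 2.077]
force: [-0.1, 0.4, -1.8]
grip_width: 0.0149
d [ 0.6 -0.   0.4] a [0.04 0.02 0.01] pos [ 0.4779 -0.0068  0.1104] rpy [1.7996e+02 2.0000e-02 1.1901e+02] F [-0.3 -0.5 -2.5] M [ 0.01  0.02 -0.05] w 0.0153 t 7.35
```

View pics/w8.png

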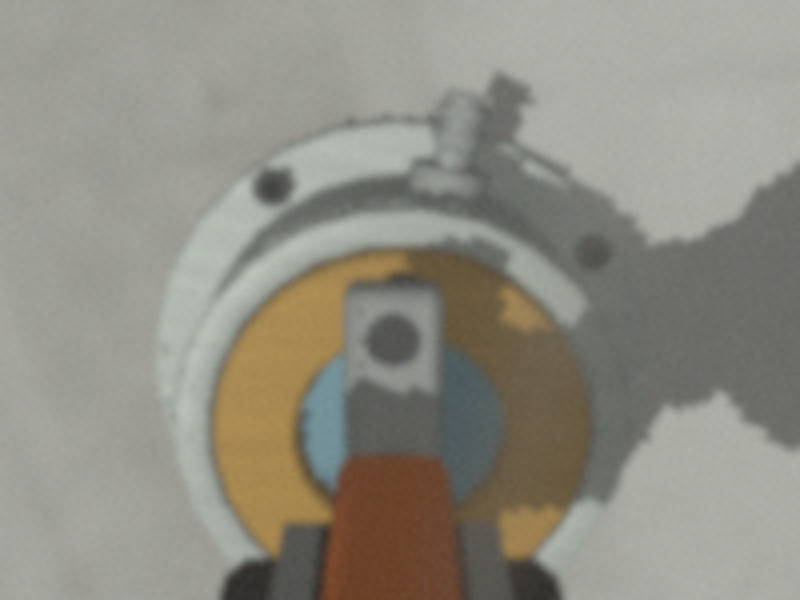

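View pics/s8.png

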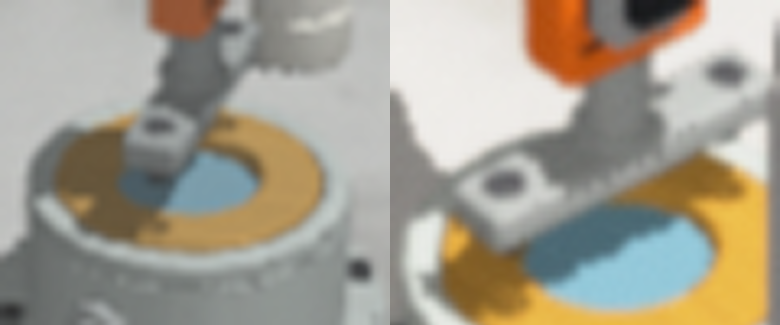

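```bash
python3 - <<'E'
from h import *
b=grab('side');a=grab('scene');w=grab('wrist')
S=lambda u,v,z: plane(b,235+(u-390)/6.5,250+v/6.5,z)
C=lambda u,v,z: plane(a,275+u/6.5,230+v/6.5,z)
W=lambda u,v,z: plane(w,180+u/4,120+v/4,z)
z=.0788
A,B=S(503,183,z),S(727,72,z); d=B-A
print('side dots',A,B,(A+B)/2,np.degrees(np.arctan2(d[1],d[0])))
print('scene dot',C(159,125,z), 'scene far hole',C(226,122,.048),'near',C(155,227,.048))
print('wrist dot',W(393,340,z))
print('wrist hole up edge',W(402,273,.048),'ring L/R',W(213,420,.048),W(592,420,.048))
# ellipse fit: ring outer rim points
pts=[(213,420),(592,420),(402,247),(240,320),(565,320),(300,265),(500,262)]
Q=np.array([W(*p,.048)[:2] for p in pts]); M=np.c_[2*Q,np.ones(len(Q))]; s=np.linalg.lstsq(M,(Q**2).sum(1),rcond=None)[0]; print('ring c',s[:2],'r',np.sqrt(s[2]+s[0]**2+s[1]**2))
print(observe()['position'])
E
```

```text
side dots [ 0.45366771 -0.02236802  0.0788    ] [0.50306302 0.00437474 0.0788    ] [ 0.47836536 -0.00899664  0.0788    ] 28.431236170184842
scene dot [ 0.45548138 -0.02051207  0.0788    ] scene far hole [0.50502101 0.00709906 0.048     ] near [ 0.45483694 -0.01995894  0.048     ]
wrist dot [ 0.45552859 -0.01808852  0.0788    ]
wrist hole up edge [ 0.45191162 -0.01811895  0.048     ] ring L/R [ 0.49400998 -0.03532184  0.048     ] [0.45933123 0.02706082 0.048     ]
ring c [ 0.47789169 -0.00349577] r 0.035943010968208976
[ 0.47780793 -0.00682548  0.11025412]
```

```bash
python3 -m pendant '[{"dx":1,"dy":0,"dz":3,"ax":0,"ay":0,"az":0,"claw":12},{"dx":1.2,"dy":0,"dz":7,"ax":0,"ay":0,"az":0,"claw":12},{"dx":1.2,"dy":0,"dz":10,"ax":0,"ay":0,"az":0,"claw":12},{"dx":1.2,"dy":0,"dz":12,"ax":0,"ay":0,"az":0,"claw":12},{"dx":1.2,"dy":0,"dz":12,"ax":0,"ay":0,"az":0,"claw":12},{"dx":1.2,"dy":0,"dz":12,"ax":0,"ay":0,"az":0,"claw":12}]'
python3 -m pendant '[{"dx":0,"dy":0,"dz":0.7,"ax":0,"ay":0,"az":0,"claw":12},{"dx":0,"dy":0,"dz":1.4,"ax":0,"ay":0,"az":0,"claw":12},{"dx":0,"dy":0,"dz":2,"ax":0,"ay":0,"az":0,"claw":12},{"dx":0,"dy":0,"dz":2,"ax":0,"ay":0,"az":0,"claw":12}]'
python3 - <<'E'
from h import *
go(0.4776,-0.0056,0.0966,119)
E
```

```text
clock: 8.0
position: [0.477, -0.0058, 0.0978]
tool_rot: [-3.141, -0.0, 2.077]
force: [-0.2, 0.2, -1.8]
grip_width: 0.015
clock: 8.33
position: [0.4771, -0.0058, 0.096]
tool_rot: [-3.142, -0.0, 2.077]
force: [-0.5, -0.8, -2.3]
grip_width: 0.0152
d [-0.1  0.5 -0.6] a [-0.   -0.    0.01] pos [ 0.4771 -0.0058  0.096 ] rpy [-180.     -0.    119.01] F [-0.5 -0.8 -2.3] M [-0.05  0.06  0.05] w 0.0152 t 8.3333
```

No contact yet; keep lowering in small steps.

```bash
python3 -m pendant '[{"dx":0,"dy":0,"dz":0.5,"ax":0,"ay":0,"az":0,"claw":12},{"dx":0,"dy":0,"dz":1,"ax":0,"ay":0,"az":0,"claw":12},{"dx":0,"dy":0,"dz":1.5,"ax":0,"ay":0,"az":0,"claw":12},{"dx":0,"dy":0,"dz":1.5,"ax":0,"ay":0,"az":0,"claw":12}]'
python3 -m pendant '[{"dx":0,"dy":0,"dz":0.3,"ax":0,"ay":0,"az":0,"claw":12},{"dx":0,"dy":0,"dz":0.7,"ax":0,"ay":0,"az":0,"claw":12},{"dx":0,"dy":0,"dz":1,"ax":0,"ay":0,"az":0,"claw":12},{"dx":0,"dy":0,"dz":1,"ax":0,"ay":0,"az":0,"claw":12}]'
python3 - <<'E'
from h import *
go(0.4776,-0.0056,0.0966,119)
E
```

```text
clock: 8.67
position: [0.4771, -0.0058, 0.0944]
tool_rot: [3.142, 0.0, 2.077]
force: [0.1, -0.0, -2.3]
grip_width: 0.015
clock: 9.0
position: [0.4772, -0.0057, 0.0935]
tool_rot: [3.141, 0.0, 2.077]
force: [1.0, 1.0, -2.0]
grip_width: 0.015
d [-0.1  0.4 -3.1] a [0.01 0.   0.01] pos [ 0.4772 -0.0057  0.0935] rpy [179.99   0.   119.01] F [ 1.  1. -2.] M [ 0.06 -0.3  -0.05] w 0.015 t 9.0
```

```bash
python3 -m pendant '[{"dx":0,"dy":0,"dz":0.5,"ax":0,"ay":0,"az":0,"claw":12},{"dx":0,"dy":0,"dz":1,"ax":0,"ay":0,"az":0,"claw":12},{"dx":0,"dy":0,"dz":1,"ax":0,"ay":0,"az":0,"claw":12}]'
python3 - <<'E'
from h import *
b=grab('side');a=grab('scene')
cv2.imwrite('pics/s9.png',np.hstack([cv2.resize(a['image'][230:280,275:335],None,fx=6.5,fy=6.5,interpolation=cv2.INTER_CUBIC),cv2.resize(b['image'][250:310,235:295],None,fx=6.5,fy=6.5,interpolation=cv2.INTER_CUBIC)[:325]]))
go(0.4776,-0.0056,0.0966,119)
E
```

```text
clock: 9.25
position: [0.4772, -0.0057, 0.0925]
tool_rot: [3.141, 0.0, 2.077]
force: [1.9, -0.0, -2.4]
grip_width: 0.0149
d [-0.1  0.4 -4.1] a [0.01 0.   0.01] pos [ 0.4772 -0.0057  0.0925] rpy [179.99   0.   119.01] F [ 0.8  1.  -2.4] M [ 0.22 -0.43 -0.03] w 0.0151 t 9.35
```

View pics/s9.png

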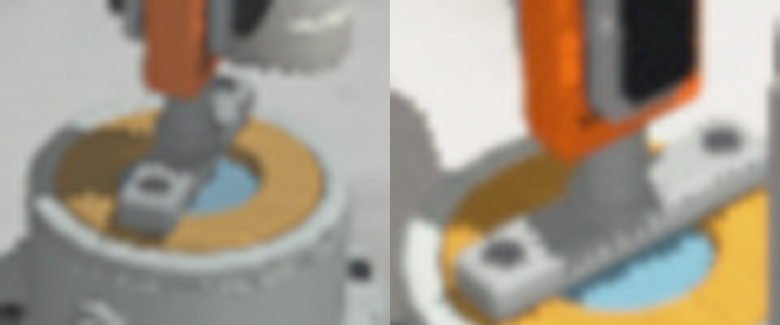

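```bash
python3 -m pendant '[{"dx":-0.1,"dy":0.5,"dz":0.5,"ax":0,"ay":0,"az":0,"claw":12},{"dx":-0.1,"dy":0.5,"dz":1,"ax":0,"ay":0,"az":0,"claw":12},{"dx":-0.1,"dy":0.5,"dz":1.5,"ax":0,"ay":0,"az":0,"claw":12},{"dx":-0.1,"dy":0.5,"dz":1.5,"ax":0,"ay":0,"az":0,"claw":12}]'
python3 - <<'E'
from h import *
go(0.4776,-0.0056,0.0966,119)
E
```

```text
clock: 9.68
position: [0.4775, -0.0056, 0.0909]
tool_rot: [-3.141, -0.0, 2.077]
force: [0.5, -0.4, -2.5]
grip_width: 0.0148
d [-0.   0.1 -5.7] a [-0.01 -0.    0.01] pos [ 0.4775 -0.0056  0.0909] rpy [-179.99   -0.    119.01] F [ 0.5 -0.4 -2.5] M [ 0.03 -0.16 -0.06] w 0.0148 t 9.6833
```

```bash
python3 -m pendant '[{"dx":0,"dy":0,"dz":0.2,"ax":0,"ay":0,"az":1,"claw":12},{"dx":0,"dy":0,"dz":0.2,"ax":0,"ay":0,"az":2,"claw":12},{"dx":0,"dy":0,"dz":0.2,"ax":0,"ay":0,"az":3,"claw":12},{"dx":0,"dy":0,"dz":0.2,"ax":0,"ay":0,"az":4,"claw":12},{"dx":0,"dy":0,"dz":0.2,"ax":0,"ay":0,"az":5,"claw":12},{"dx":0,"dy":0,"dz":0.2,"ax":0,"ay":0,"az":6,"claw":12},{"dx":0,"dy":0,"dz":0.2,"ax":0,"ay":0,"az":7,"claw":12},{"dx":0,"dy":0,"dz":0.2,"ax":0,"ay":0,"az":8,"claw":12}]'
python3 - <<'E'
from h import *
go(0.4776,-0.0056,0.0905,111)
E
```

```text
clock: 10.35
position: [0.4774, -0.0053, 0.0908]
tool_rot: [-3.141, -0.0, 1.936]
force: [-2.0, 4.8, -2.3]
grip_width: 0.0152
d [-0.4  0.1  0.3] a [-0.02 -0.02 -0.06] pos [ 0.4774 -0.0053  0.0908] rpy [-1.7998e+02 -2.0000e-02  1.1094e+02] F [-2.   4.8 -2.3] M [1.36 0.7  0.28] w 0.0152 t 10.35
```

```bash
python3 -m pendant '[{"dx":0.3,"dy":0,"dz":0,"ax":0,"ay":0,"az":1,"claw":12},{"dx":0.6,"dy":0,"dz":0,"ax":0,"ay":0,"az":2,"claw":12},{"dx":0.6,"dy":0,"dz":0,"ax":0,"ay":0,"az":3,"claw":12},{"dx":0.6,"dy":0,"dz":0,"ax":0,"ay":0,"az":4,"claw":12},{"dx":0.6,"dy":0,"dz":0,"ax":0,"ay":0,"az":5,"claw":12},{"dx":0.6,"dy":0,"dz":0,"ax":0,"ay":0,"az":6,"claw":12},{"dx":0.6,"dy":0,"dz":0,"ax":0,"ay":0,"az":7,"claw":12},{"dx":0.6,"dy":0,"dz":0,"ax":0,"ay":0,"az":8,"claw":12}]'
python3 - <<'E'
from h import *
go(0.4776,-0.0056,0.0905,103)
E
```

```text
clock: 11.02
position: [0.4772, -0.0049, 0.0908]
tool_rot: [-3.141, -0.0, 1.796]
force: [-2.7, 4.5, -2.9]
grip_width: 0.0154
d [-0.8  0.2  0.3] a [-0.02 -0.01 -0.08] pos [ 0.4772 -0.0049  0.0908] rpy [-1.7998e+02 -1.0000e-02  1.0292e+02] F [-2.7  4.5 -2.9] M [1.41 0.83 0.21] w 0.0154 t 11.0167
```

```bash
python3 -m pendant '[{"dx":0.3,"dy":0,"dz":0,"ax":0,"ay":0,"az":1,"claw":12},{"dx":0.6,"dy":-0.1,"dz":0,"ax":0,"ay":0,"az":2,"claw":12},{"dx":0.6,"dy":-0.1,"dz":0,"ax":0,"ay":0,"az":3,"claw":12},{"dx":0.6,"dy":-0.1,"dz":0,"ax":0,"ay":0,"az":4,"claw":12},{"dx":0.6,"dy":-0.1,"dz":0,"ax":0,"ay":0,"az":5,"claw":12},{"dx":0.6,"dy":-0.1,"dz":0,"ax":0,"ay":0,"az":6,"claw":12}]'
python3 - <<'E'
from h import *
go(0.4776,-0.0056,0.0905,97)
E
```

```text
clock: 11.52
position: [0.4771, -0.0044, 0.0908]
tool_rot: [-3.142, -0.0, 1.691]
force: [-3.0, 3.8, -3.0]
grip_width: 0.0152
d [-1.2  0.3  0.3] a [-0.   -0.   -0.08] pos [ 0.4771 -0.0044  0.0908] rpy [-180.     -0.     96.92] F [-3.   3.8 -3. ] M [1.05 0.79 0.28] w 0.0152 t 11.5167
```

```bash
python3 -m pendant '[{"dx":0.2,"dy":-0.2,"dz":0,"ax":0,"ay":0,"az":1,"claw":12},{"dx":0.4,"dy":-0.4,"dz":0,"ax":0,"ay":0,"az":2,"claw":12},{"dx":0.4,"dy":-0.4,"dz":0,"ax":0,"ay":0,"az":3,"claw":12},{"dx":0.4,"dy":-0.4,"dz":0,"ax":0,"ay":0,"az":3,"claw":12}]'
python3 - <<'E'
from h import *
go(0.4776,-0.0056,0.0905,94)
E
python3 -m pendant '[{"dx":0,"dy":0,"dz":0,"ax":0,"ay":0,"az":1,"claw":12},{"dx":0,"dy":0,"dz":0,"ax":0,"ay":0,"az":2,"claw":12},{"dx":0,"dy":0,"dz":0,"ax":0,"ay":0,"az":2,"claw":12}]'
python3 - <<'E'
from h import *
go(0.4776,-0.0056,0.0905,92)
E
```

```text
clock: 11.85
position: [0.4768, -0.0042, 0.0908]
tool_rot: [3.141, 0.0, 1.639]
force: [-1.4, 2.1, -3.9]
grip_width: 0.0153
d [-1.5  0.7  0.3] a [ 0.02  0.01 -0.08] pos [ 0.4768 -0.0042  0.0908] rpy [1.7998e+02 1.0000e-02 9.3920e+01] F [-1.4  2.1 -3.9] M [0.7  0.24 0.24] w 0.0153 t 11.85
clock: 12.1
position: [0.4768, -0.0041, 0.0908]
tool_rot: [3.141, -0.0, 1.604]
force: [0.6, 2.4, -5.1]
grip_width: 0.0148
d [-1.5  0.7  0.3] a [ 0.01 -0.   -0.09] pos [ 0.4768 -0.0041  0.0908] rpy [179.99  -0.    91.91] F [ 0.6  2.4 -5.1] M [0.78 0.12 0.25] w 0.0148 t 12.1
```

```bash
python3 -m pendant '[{"dx":0.1,"dy":0,"dz":0.3,"ax":0,"ay":0,"az":1,"claw":12},{"dx":0.2,"dy":0,"dz":0.3,"ax":0,"ay":0,"az":2,"claw":12},{"dx":0.2,"dy":0,"dz":0.3,"ax":0,"ay":0,"az":2,"claw":12}]'
python3 - <<'E'
from h import *
go(0.4776,-0.0056,0.0905,90)
E
python3 -m pendant '[{"dx":0,"dy":0,"dz":0,"ax":0,"ay":0,"az":1,"claw":12},{"dx":0,"dy":0,"dz":0,"ax":0,"ay":0,"az":2,"claw":12},{"dx":0,"dy":0,"dz":0,"ax":0,"ay":0,"az":2,"claw":12}]'
python3 - <<'E'
from h import *
go(0.4776,-0.0056,0.0905,88)
E
```

```text
clock: 12.35
position: [0.4768, -0.0039, 0.0906]
tool_rot: [3.141, 0.0, 1.569]
force: [-1.0, 3.8, -0.8]
grip_width: 0.0153
d [-1.6  0.8  0.1] a [ 0.02  0.   -0.09] pos [ 0.4768 -0.0039  0.0906] rpy [179.98   0.    89.91] F [-1.   3.8 -0.8] M [0.67 0.18 0.28] w 0.0153 t 12.35
clock: 12.6
position: [0.4768, -0.0039, 0.0906]
tool_rot: [3.141, -0.0, 1.534]
force: [-0.3, 4.4, -0.8]
grip_width: 0.0153
d [-1.7  0.9  0.1] a [ 0.01 -0.   -0.09] pos [ 0.4768 -0.0039  0.0906] rpy [179.99  -0.    87.91] F [-0.3  4.4 -0.8] M [0.87 0.14 0.25] w 0.0153 t 12.6
```

Turned 31°, friction still ~0.25 N m. Continuing in 2° steps.

```bash
python3 -m pendant '[{"dx":0.2,"dy":0,"dz":0,"ax":0,"ay":0,"az":1,"claw":12},{"dx":0.4,"dy":0,"dz":0,"ax":0,"ay":0,"az":2,"claw":12},{"dx":0.4,"dy":0,"dz":0,"ax":0,"ay":0,"az":2,"claw":12}]'
python3 - <<'E'
from h import *
go(0.4776,-0.0056,0.0905,90)
E
python3 -m pendant '[{"dx":0.1,"dy":0,"dz":0,"ax":0,"ay":0,"az":1,"claw":12},{"dx":0.2,"dy":0,"dz":0,"ax":0,"ay":0,"az":2,"claw":12},{"dx":0.2,"dy":0,"dz":0,"ax":0,"ay":0,"az":2,"claw":12}]'
python3 - <<'E'
from h import *
go(0.4776,-0.0056,0.0905,88)
E
```

```text
clock: 12.85
position: [0.4767, -0.0036, 0.0905]
tool_rot: [3.141, 0.0, 1.499]
force: [0.0, 2.1, -0.0]
grip_width: 0.0151
d [-1.9  1.   0. ] a [ 0.01  0.01 -4.09] pos [ 0.4767 -0.0036  0.0905] rpy [1.7999e+02 1.0000e-02 8.5910e+01] F [ 0.   2.1 -0. ] M [0.43 0.14 0.22] w 0.0151 t 12.85
clock: 13.1
position: [0.4768, -0.0035, 0.0905]
tool_rot: [3.141, 0.0, 1.464]
force: [-0.8, 0.2, 0.8]
grip_width: 0.0149
d [-2.  1.  0.] a [ 0.01  0.01 -4.1 ] pos [ 0.4768 -0.0035  0.0905] rpy [1.7999e+02 1.0000e-02 8.3900e+01] F [-0.8  0.2  0.8] M [0.19 0.09 0.27] w 0.0149 t 13.1
```

```bash
python3 -m pendant '[{"dx":0,"dy":0,"dz":0,"ax":0,"ay":0,"az":1,"claw":12},{"dx":0,"dy":0,"dz":0,"ax":0,"ay":0,"az":2,"claw":12},{"dx":0,"dy":0,"dz":0,"ax":0,"ay":0,"az":2,"claw":12}]'
python3 - <<'E'
from h import *
go(0.4776,-0.0056,0.0905,90)
E
```

```text
clock: 13.35
position: [0.4767, -0.0033, 0.0905]
tool_rot: [3.142, 0.0, 1.43]
force: [-0.3, 1.4, 1.0]
grip_width: 0.015
d [-2.1  1.2  0. ] a [ 0.    0.   -8.09] pos [ 0.4767 -0.0033  0.0905] rpy [180.     0.    81.91] F [-0.3  1.4  1. ] M [0.36 0.01 0.26] w 0.015 t 13.35
```

```bash
python3 -m pendant '[{"dx":0,"dy":0,"dz":0,"ax":0,"ay":0,"az":1,"claw":12},{"dx":0,"dy":0,"dz":0,"ax":0,"ay":0,"az":2,"claw":12},{"dx":0,"dy":0,"dz":0,"ax":0,"ay":0,"az":2,"claw":12}]'
python3 - <<'E'
from h import *
go(0.4776,-0.0056,0.0905,88)
E
```

```text
clock: 13.6
position: [0.4768, -0.0033, 0.0905]
tool_rot: [3.142, -0.0, 1.395]
force: [0.7, 1.1, 0.9]
grip_width: 0.0149
d [-2.1  1.2  0. ] a [ 0.   -0.   -8.08] pos [ 0.4768 -0.0033  0.0905] rpy [180.    -0.    79.92] F [0.7 1.1 0.9] M [ 0.4  -0.02  0.24] w 0.0149 t 13.6
```

```bash
python3 -m pendant '[{"dx":0,"dy":0,"dz":0,"ax":0,"ay":0,"az":1,"claw":12},{"dx":0,"dy":0,"dz":0,"ax":0,"ay":0,"az":2,"claw":12},{"dx":0,"dy":0,"dz":0,"ax":0,"ay":0,"az":2,"claw":12}]'
python3 - <<'E'
from h import *
go(0.4776,-0.0056,0.0905,90)
E
```

```text
clock: 13.85
position: [0.4768, -0.0032, 0.0905]
tool_rot: [3.142, -0.0, 1.36]
force: [-0.1, 2.1, 0.4]
grip_width: 0.0151
d [-2.2  1.3  0. ] a [ 0.000e+00 -1.000e-02 -1.208e+01] pos [ 0.4768 -0.0032  0.0905] rpy [ 1.800e+02 -1.000e-02  7.792e+01] F [-0.1  2.1  0.4] M [ 0.68 -0.01  0.26] w 0.0151 t 13.85
```

```bash
python3 -m pendant '[{"dx":0,"dy":0,"dz":0,"ax":0,"ay":0,"az":1,"claw":12},{"dx":0,"dy":0,"dz":0,"ax":0,"ay":0,"az":1.5,"claw":12},{"dx":0,"dy":0,"dz":0,"ax":0,"ay":0,"az":1.5,"claw":12}]'
python3 - <<'E'
from h import *
go(0.4776,-0.0056,0.0905,88)
E
```

```text
clock: 14.1
position: [0.4768, -0.0032, 0.0905]
tool_rot: [3.142, -0.0, 1.335]
force: [0.5, 3.1, 1.4]
grip_width: 0.015
d [-2.1  1.4  0. ] a [  0.    -0.   -11.53] pos [ 0.4768 -0.0032  0.0905] rpy [180.    -0.    76.47] F [0.5 3.1 1.4] M [ 0.92 -0.01  0.24] w 0.015 t 14.1
```

```bash
python3 -m pendant '[{"dx":0.2,"dy":0,"dz":0,"ax":0,"ay":0,"az":1,"claw":12},{"dx":0.3,"dy":0,"dz":0,"ax":0,"ay":0,"az":1.5,"claw":12},{"dx":0.3,"dy":0,"dz":0,"ax":0,"ay":0,"az":1.5,"claw":12}]'
python3 - <<'E'
from h import *
go(0.4776,-0.0056,0.0905,90)
E
```

```text
clock: 14.35
position: [0.4768, -0.0031, 0.0905]
tool_rot: [-3.142, 0.0, 1.308]
force: [-0.8, 1.5, 0.7]
grip_width: 0.0151
d [-2.2  1.4  0. ] a [ -0.     0.   -15.05] pos [ 0.4768 -0.0031  0.0905] rpy [-180.      0.     74.95] F [-0.8  1.5  0.7] M [ 0.69 -0.02  0.26] w 0.0151 t 14.35
```

```bash
python3 -m pendant '[{"dx":0,"dy":0,"dz":0,"ax":0,"ay":0,"az":1,"claw":12},{"dx":0,"dy":0,"dz":0,"ax":0,"ay":0,"az":1.5,"claw":12},{"dx":0,"dy":0,"dz":0,"ax":0,"ay":0,"az":1.5,"claw":12}]'
python3 - <<'E'
from h import *
go(0.4776,-0.0056,0.0905,88)
E
```

```text
clock: 14.6
position: [0.4768, -0.003, 0.0905]
tool_rot: [-3.142, 0.0, 1.282]
force: [0.2, 3.3, 1.4]
grip_width: 0.015
d [-2.2  1.5 -0. ] a [ -0.     0.   -14.54] pos [ 0.4768 -0.003   0.0905] rpy [-180.      0.     73.46] F [0.2 3.3 1.4] M [0.77 0.05 0.26] w 0.015 t 14.6
```

```bash
python3 -m pendant '[{"dx":0.2,"dy":0,"dz":0,"ax":0,"ay":0,"az":1,"claw":12},{"dx":0.2,"dy":0,"dz":0,"ax":0,"ay":0,"az":1.5,"claw":12},{"dx":0.2,"dy":0,"dz":0,"ax":0,"ay":0,"az":1.5,"claw":12}]'
python3 - <<'E'
from h import *
go(0.4776,-0.0056,0.0905,90)
E
```

```text
clock: 14.85
position: [0.4768, -0.0029, 0.0905]
tool_rot: [-3.142, 0.0, 1.256]
force: [-1.0, 2.3, 1.1]
grip_width: 0.0151
d [-2.3  1.6  0. ] a [-0.000e+00  1.000e-02 -1.805e+01] pos [ 0.4768 -0.0029  0.0905] rpy [-1.800e+02  1.000e-02  7.195e+01] F [-1.   2.3  1.1] M [0.66 0.05 0.24] w 0.0151 t 14.85
```

```bash
python3 -m pendant '[{"dx":0,"dy":0,"dz":0,"ax":0,"ay":0,"az":0.7,"claw":12},{"dx":0,"dy":0,"dz":0,"ax":0,"ay":0,"az":1.5,"claw":12},{"dx":0,"dy":0,"dz":0,"ax":0,"ay":0,"az":1.5,"claw":12}]'
python3 - <<'E'
from h import *
go(0.4776,-0.0056,0.0905,88)
E
```

```text
clock: 15.1
position: [0.4768, -0.0028, 0.0905]
tool_rot: [3.142, 0.0, 1.229]
force: [-0.1, 2.7, 0.7]
grip_width: 0.0148
d [-2.4  1.6 -0. ] a [  0.     0.   -17.57] pos [ 0.4768 -0.0028  0.0905] rpy [180.     0.    70.43] F [-0.1  2.7  0.7] M [0.71 0.08 0.23] w 0.0148 t 15.1
```

```bash
python3 -m pendant '[{"dx":0.2,"dy":0,"dz":0,"ax":0,"ay":0,"az":0.7,"claw":12},{"dx":0.2,"dy":0,"dz":0,"ax":0,"ay":0,"az":1.5,"claw":12},{"dx":0.2,"dy":0,"dz":0,"ax":0,"ay":0,"az":1.5,"claw":12}]'
python3 - <<'E'
from h import *
go(0.4776,-0.0056,0.0905,90)
b=grab('side');a=grab('scene')
cv2.imwrite('pics/s10.png',np.hstack([cv2.resize(a['image'][230:280,275:335],None,fx=6.5,fy=6.5,interpolation=cv2.INTER_CUBIC),cv2.resize(b['image'][250:310,235:295],None,fx=6.5,fy=6.5,interpolation=cv2.INTER_CUBIC)[:325]]))
E
```

```text
clock: 15.35
position: [0.4769, -0.0027, 0.0905]
tool_rot: [-3.142, 0.0, 1.203]
force: [-1.3, 2.3, 1.6]
grip_width: 0.0147
d [-2.5  1.7 -0. ] a [-0.000e+00  1.000e-02 -2.107e+01] pos [ 0.4769 -0.0027  0.0905] rpy [-1.800e+02  1.000e-02  6.893e+01] F [-1.3  2.3  1.6] M [0.57 0.08 0.26] w 0.0147 t 15.35
```

View pics/s10.png

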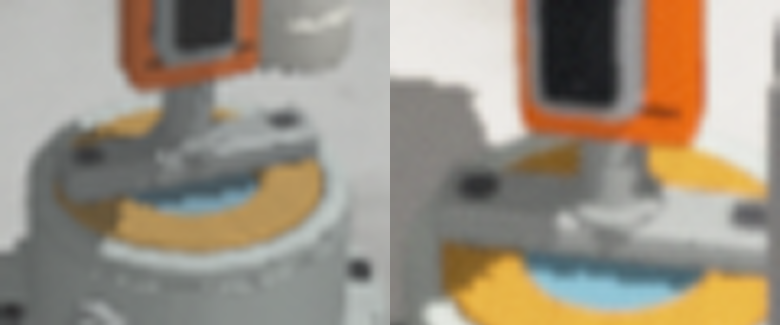

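```bash
python3 -m pendant '[{"dx":0.1,"dy":0,"dz":0,"ax":0,"ay":0,"az":0.7,"claw":12},{"dx":0.1,"dy":0,"dz":0,"ax":0,"ay":0,"az":1.5,"claw":12},{"dx":0.1,"dy":0,"dz":0,"ax":0,"ay":0,"az":1.5,"claw":12}]'
python3 - <<'E'
from h import *
go(0.4776,-0.0056,0.0905,90)
b=grab('side')
S=lambda u,v,z: plane(b,235+(u-390)/6.5,250+v/6.5,z)
A,B=S(478,185,.059),S(752,213,.059); d=B-A
print(A,B,(A+B)/2,np.hypot(*d[:2]),np.degrees(np.arctan2(d[1],d[0])))
E
```

```text
clock: 15.7
position: [0.4769, -0.0026, 0.0905]
tool_rot: [-3.142, 0.0, 1.177]
force: [-0.7, 2.0, 1.5]
grip_width: 0.0152
d [-2.5  1.8 -0. ] a [ -0.     0.   -22.57] pos [ 0.4769 -0.0026  0.0905] rpy [-180.      0.     67.43] F [-0.7  2.   1.5] M [0.49 0.16 0.35] w 0.0152 t 15.7
[0.4516082  0.00302514 0.059     ] [ 0.50396791 -0.01641034  0.059     ] [ 0.47778805 -0.0066926   0.059     ] 0.055850485504192054 -20.364497340770967
```

```bash
python3 -m pendant '[{"dx":0,"dy":0,"dz":0,"ax":0,"ay":0,"az":0.5,"claw":12},{"dx":0,"dy":0,"dz":0,"ax":0,"ay":0,"az":1,"claw":12},{"dx":0,"dy":0,"dz":0,"ax":0,"ay":0,"az":1,"claw":12},{"dx":0,"dy":0,"dz":0,"ax":0,"ay":0,"az":1,"claw":12}]'
python3 - <<'E'
from h import *
go(0.4776,-0.0056,0.0905,90)
E
```

```text
clock: 16.08
position: [0.4769, -0.0026, 0.0905]
tool_rot: [-3.142, 0.0, 1.161]
force: [0.1, 1.0, 0.7]
grip_width: 0.0151
d [-2.5  1.8 -0. ] a [ -0.     0.   -23.49] pos [ 0.4769 -0.0026  0.0905] rpy [-180.      0.     66.51] F [0.1 1.  0.7] M [0.55 0.15 0.4 ] w 0.0151 t 16.0833
```

```bash
python3 -m pendant '[{"dx":0,"dy":0,"dz":0,"ax":0,"ay":0,"az":0.5,"claw":12},{"dx":0,"dy":0,"dz":0,"ax":0,"ay":0,"az":1,"claw":12},{"dx":0,"dy":0,"dz":0,"ax":0,"ay":0,"az":1,"claw":12},{"dx":0,"dy":0,"dz":0,"ax":0,"ay":0,"az":1,"claw":12}]'
python3 - <<'E'
from h import *
go(0.4776,-0.0056,0.0905,90)
grab('side');go(0.4776,-0.0056,0.0905,90)
E
```

```text
clock: 16.42
position: [0.4769, -0.0025, 0.0905]
tool_rot: [-3.142, 0.0, 1.143]
force: [-1.1, 2.9, 1.6]
grip_width: 0.0149
d [-2.5  1.9  0. ] a [ -0.     0.   -24.49] pos [ 0.4769 -0.0025  0.0905] rpy [-180.      0.     65.51] F [-1.1  2.9  1.6] M [0.71 0.22 0.5 ] w 0.0149 t 16.4167
d [-2.5  1.9  0. ] a [ -0.     0.   -24.48] pos [ 0.4769 -0.0025  0.0905] rpy [-180.      0.     65.52] F [-1.3  2.1  2.2] M [0.62 0.21 0.4 ] w 0.0152 t 16.4667
```

```bash
python3 -m pendant '[{"dx":0,"dy":0,"dz":0,"ax":0,"ay":0,"az":-1,"claw":12},{"dx":0,"dy":0,"dz":0,"ax":0,"ay":0,"az":-2,"claw":12},{"dx":0,"dy":0,"dz":0,"ax":0,"ay":0,"az":-3,"claw":12},{"dx":0,"dy":0,"dz":0,"ax":0,"ay":0,"az":-4,"claw":12},{"dx":0,"dy":0,"dz":0,"ax":0,"ay":0,"az":-5,"claw":12},{"dx":0,"dy":0,"dz":0,"ax":0,"ay":0,"az":-5,"claw":12}]'
python3 - <<'E'
from h import *
go(0.4776,-0.0056,0.0905,90)
E
```

```text
clock: 16.97
position: [0.4769, -0.0027, 0.0904]
tool_rot: [-3.141, 0.0, 1.232]
force: [-0.5, 2.1, -1.3]
grip_width: 0.0151
d [-2.5  1.6 -0.1] a [-1.000e-02  0.000e+00 -1.941e+01] pos [ 0.4769 -0.0027  0.0904] rpy [-1.7999e+02  1.0000e-02  7.0590e+01] F [-0.5  2.1 -1.3] M [0.26 0.11 0.09] w 0.0151 t 16.9667
```

Torque nearly released (0.09 N m). One more degree back, then lift straight out.

```bash
python3 -m pendant '[{"dx":0.2,"dy":0,"dz":0,"ax":0,"ay":0,"az":-0.7,"claw":12},{"dx":0.4,"dy":0,"dz":0,"ax":0,"ay":0,"az":-1.5,"claw":12},{"dx":0.4,"dy":0,"dz":-1,"ax":0,"ay":0,"az":-1.5,"claw":12},{"dx":0.4,"dy":0,"dz":-2,"ax":0,"ay":0,"az":-1.5,"claw":12},{"dx":0.4,"dy":0,"dz":-3,"ax":0,"ay":0,"az":-1.5,"claw":12}]'
python3 - <<'E'
from h import *
go(0.4776,-0.0056,0.0905,90)
E
```

```text
clock: 17.38
position: [0.4771, -0.0023, 0.0936]
tool_rot: [-3.142, 0.0, 1.256]
force: [0.3, -0.3, -3.0]
grip_width: 0.0155
d [-3.   1.5  3.1] a [-0.000e+00  1.000e-02 -1.801e+01] pos [ 0.4771 -0.0023  0.0936] rpy [-1.800e+02  1.000e-02  7.199e+01] F [ 0.3 -0.3 -3. ] M [-0.16  0.07  0.06] w 0.0155 t 17.3833
```

```bash
python3 -m pendant '[{"dx":0,"dy":0,"dz":-2,"ax":0,"ay":0,"az":0,"claw":12},{"dx":0,"dy":0,"dz":-5,"ax":0,"ay":0,"az":0,"claw":12},{"dx":0,"dy":0,"dz":-10,"ax":0,"ay":0,"az":0,"claw":12},{"dx":0,"dy":0,"dz":-25,"ax":0,"ay":0,"az":0,"claw":12},{"dx":0,"dy":0,"dz":-45,"ax":0,"ay":0,"az":0,"claw":12},{"dx":0,"dy":0,"dz":-62,"ax":0,"ay":0,"az":0,"claw":12},{"dx":0,"dy":0,"dz":-62,"ax":0,"ay":0,"az":0,"claw":12}]'
python3 - <<'E'
from h import *
w=grab('wrist'); b=grab('side');a=grab('scene')
cv2.imwrite('pics/s11.png',np.hstack([cv2.resize(a['image'][190:310,250:350],None,fx=4,fy=4,interpolation=cv2.INTER_CUBIC),cv2.resize(b['image'][220:340,210:310],None,fx=4,fy=4,interpolation=cv2.INTER_CUBIC)]))
go(0.4293,0.2468,0.156,98.7)
E
```

```text
clock: 17.97
position: [0.4785, -0.0021, 0.1585]
tool_rot: [3.138, -0.002, 1.257]
force: [1.0, 1.0, -2.1]
grip_width: 0.015
d [ 222.1 -122.1   -0.7] a [ -0.    -0.   -26.68] pos [ 0.4769 -0.0021  0.1553] rpy [-180.     -0.     72.02] F [-0.4  0.5 -2.8] M [ 0.07 -0.02 -0.08] w 0.0153 t 18.1167
```

View pics/s11.png

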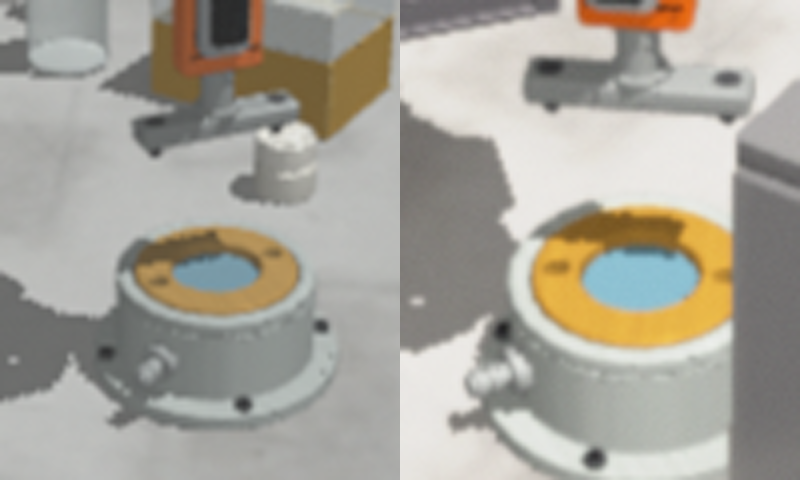

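```bash
python3 - <<'E'
from h import *
b=grab('side');a=grab('scene')
S=lambda u,v,z: plane(b,210+(u-400)/4,220+v/4,z)
C=lambda u,v,z: plane(a,250+u/4,190+v/4,z)
def pr(n,A,B):
    d=B-A; print(n,A.round(4)[:2],B.round(4)[:2],((A+B)/2).round(4)[:2],np.hypot(*d[:2]).round(4),np.degrees(np.arctan2(d[1],d[0])).round(1))
pr('side',S(557,267,.048),S(725,275,.048)); pr('scene',C(159,281,.048),C(273,253,.048))
pr('bar side',S(549,67,.124),S(728,78,.124)); pr('bar scene',C(151,125,.124),C(278,100,.124))
E
```

```text
side [ 0.4517 -0.0005] [ 0.505  -0.0152] [ 0.4783 -0.0079] 0.0553 -15.4
scene [0.4526 0.0012] [ 0.5059 -0.014 ] [ 0.4793 -0.0064] 0.0554 -15.9
bar side [0.4525 0.004 ] [ 0.5061 -0.013 ] [ 0.4793 -0.0045] 0.0563 -17.5
bar scene [0.4497 0.0024] [ 0.5053 -0.0148] [ 0.4775 -0.0062] 0.0582 -17.2
```

```bash
python3 -m pendant '[{"dx":22,"dy":-12,"dz":0,"ax":0,"ay":0,"az":-3,"claw":12},{"dx":45,"dy":-25,"dz":0,"ax":0,"ay":0,"az":-6,"claw":12},{"dx":70,"dy":-38,"dz":0,"ax":0,"ay":0,"az":-9,"claw":12},{"dx":95,"dy":-52,"dz":0,"ax":0,"ay":0,"az":-12,"claw":12},{"dx":120,"dy":-66,"dz":0,"ax":0,"ay":0,"az":-15,"claw":12},{"dx":145,"dy":-80,"dz":0,"ax":0,"ay":0,"az":-18,"claw":12},{"dx":170,"dy":-94,"dz":0,"ax":0,"ay":0,"az":-21,"claw":12},{"dx":195,"dy":-107,"dz":0,"ax":0,"ay":0,"az":-24,"claw":12},{"dx":212,"dy":-116,"dz":0,"ax":0,"ay":0,"az":-26.7,"claw":12},{"dx":222.1,"dy":-122.1,"dz":0,"ax":0,"ay":0,"az":-26.7,"claw":12}]'
python3 -m pendant '[{"dx":0,"dy":0,"dz":0,"ax":0,"ay":0,"az":0,"claw":12},{"dx":0,"dy":0,"dz":0,"ax":0,"ay":0,"az":0,"claw":12},{"dx":0,"dy":0,"dz":0,"ax":0,"ay":0,"az":0,"claw":12},{"dx":0,"dy":0,"dz":0,"ax":0,"ay":0,"az":0,"claw":12},{"dx":0,"dy":0,"dz":0,"ax":0,"ay":0,"az":0,"claw":12},{"dx":0,"dy":0,"dz":0,"ax":0,"ay":0,"az":0,"claw":12}]'
python3 - <<'E'
from h import *
go(0.4293,0.2468,0.080,98.7)
E
```

```text
clock: 19.05
position: [0.4286, 0.2489, 0.1547]
tool_rot: [-3.14, -0.0, 1.728]
force: [-0.2, 0.4, -2.7]
grip_width: 0.0151
clock: 19.55
position: [0.4298, 0.2461, 0.1555]
tool_rot: [3.142, 0.0, 1.721]
force: [0.1, -0.7, -1.4]
grip_width: 0.015
d [ 0.8 -0.4 75.5] a [ 0.    0.01 -0.07] pos [0.4298 0.2461 0.1555] rpy [1.800e+02 1.000e-02 9.863e+01] F [ 0.1 -0.7 -1.4] M [ 0.02  0.05 -0.02] w 0.015 t 19.55
```

Down to just above the trough, then compare with the pre-grasp alignment.

```bash
python3 -m pendant '[{"dx":0.4,"dy":-0.2,"dz":20,"ax":0,"ay":0,"az":0,"claw":12},{"dx":0.8,"dy":-0.4,"dz":40,"ax":0,"ay":0,"az":0,"claw":12},{"dx":0.8,"dy":-0.4,"dz":60,"ax":0,"ay":0,"az":0,"claw":12},{"dx":0.8,"dy":-0.4,"dz":72,"ax":0,"ay":0,"az":0,"claw":12},{"dx":0.8,"dy":-0.4,"dz":80,"ax":0,"ay":0,"az":0,"claw":12},{"dx":0.8,"dy":-0.4,"dz":80,"ax":0,"ay":0,"az":0,"claw":12},{"dx":0.8,"dy":-0.4,"dz":80,"ax":0,"ay":0,"az":0,"claw":12}]'
python3 - <<'E'
from h import *
w=grab('wrist');b=grab('side');a=grab('scene')
cv2.imwrite('pics/s12.png',np.hstack([cv2.resize(a['image'][170:260,160:250],None,fx=4.3,fy=4.3,interpolation=cv2.INTER_CUBIC),cv2.resize(b['image'][150:240,175:265],None,fx=4.3,fy=4.3,interpolation=cv2.INTER_CUBIC)]))
cv2.imwrite('pics/w12.png',cv2.resize(w['image'][120:320,180:380],None,fx=3,fy=3,interpolation=cv2.INTER_CUBIC))
go(0.4293,0.2468,0.0556,98.7)
E
```

```text
clock: 20.13
position: [0.4292, 0.2474, 0.0757]
tool_rot: [-3.141, 0.0, 1.722]
force: [0.9, 0.6, -1.3]
grip_width: 0.0148
d [-0.9 -0.4 20.7] a [ 0.07 -0.03  0.  ] pos [0.4295 0.2477 0.0763] rpy [ 1.7993e+02 -3.0000e-02  9.8700e+01] F [-0.1 -0.2 -2.2] M [0.   0.03 0.01] w 0.0148 t 20.2833
```

View pics/s12.png

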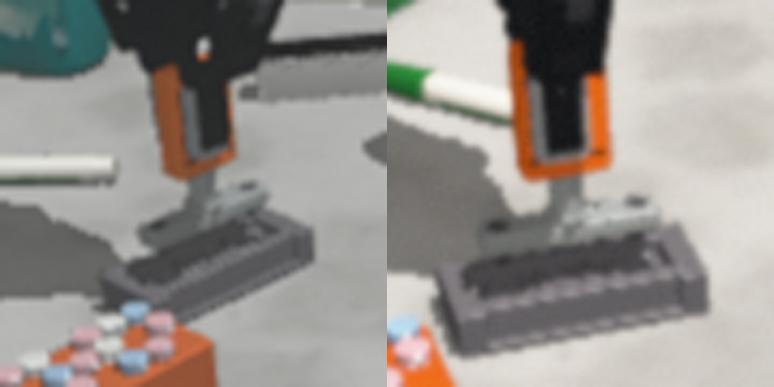

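View pics/w12.png

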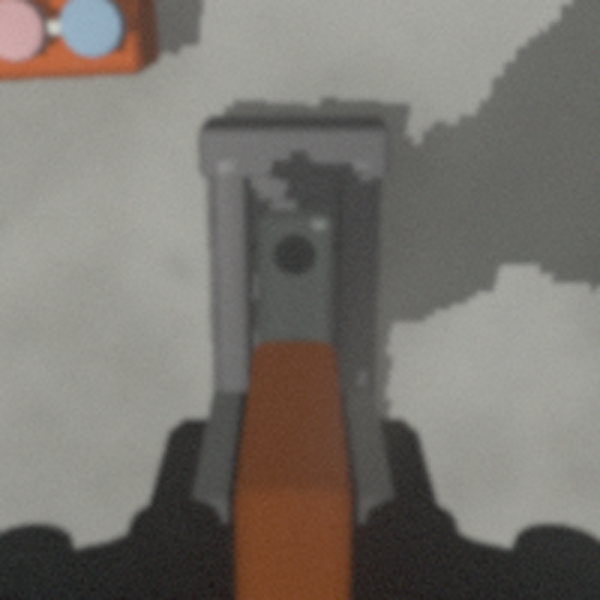

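```bash
python3 -m pendant '[{"dx":-0.9,"dy":-0.3,"dz":4,"ax":0,"ay":0,"az":0,"claw":12},{"dx":-0.9,"dy":-0.3,"dz":8,"ax":0,"ay":0,"az":0,"claw":12},{"dx":-0.9,"dy":-0.3,"dz":12,"ax":0,"ay":0,"az":0,"claw":12},{"dx":-0.9,"dy":-0.3,"dz":15,"ax":0,"ay":0,"az":0,"claw":12},{"dx":-0.9,"dy":-0.3,"dz":17,"ax":0,"ay":0,"az":0,"claw":12},{"dx":-0.9,"dy":-0.3,"dz":17,"ax":0,"ay":0,"az":0,"claw":12}]'
python3 -m pendant '[{"dx":0,"dy":0,"dz":1,"ax":0,"ay":0,"az":0,"claw":12},{"dx":0,"dy":0,"dz":2,"ax":0,"ay":0,"az":0,"claw":12},{"dx":0,"dy":0,"dz":3,"ax":0,"ay":0,"az":0,"claw":12},{"dx":0,"dy":0,"dz":3,"ax":0,"ay":0,"az":0,"claw":12}]'
python3 - <<'E'
from h import *
go(0.4293,0.2468,0.0556,98.7)
E
```

```text
clock: 20.78
position: [0.4286, 0.2464, 0.058]
tool_rot: [-3.141, 0.0, 1.723]
force: [-0.2, -1.0, -2.4]
grip_width: 0.0149
clock: 21.12
position: [0.4289, 0.2466, 0.0557]
tool_rot: [3.141, -0.0, 1.723]
force: [0.3, 0.5, -0.6]
grip_width: 0.015
d [0.1 0.4 0.1] a [ 0.01 -0.    0.01] pos [0.4289 0.2466 0.0557] rpy [179.99  -0.    98.71] F [ 0.3  0.5 -0.6] M [0.08 0.01 0.03] w 0.015 t 21.1167
```

```bash
python3 -m pendant '[{"dx":0,"dy":0,"dz":0.4,"ax":0,"ay":0,"az":0,"claw":12},{"dx":0,"dy":0,"dz":0.4,"ax":0,"ay":0,"az":0,"claw":12},{"dx":0,"dy":0,"dz":0.4,"ax":0,"ay":0,"az":0,"claw":17},{"dx":0,"dy":0,"dz":0.4,"ax":0,"ay":0,"az":0,"claw":22},{"dx":0,"dy":0,"dz":0.4,"ax":0,"ay":0,"az":0,"claw":30},{"dx":0,"dy":0,"dz":0.4,"ax":0,"ay":0,"az":0,"claw":40},{"dx":0,"dy":0,"dz":0.4,"ax":0,"ay":0,"az":0,"claw":50},{"dx":0,"dy":0,"dz":0.4,"ax":0,"ay":0,"az":0,"claw":55},{"dx":0,"dy":0,"dz":0.4,"ax":0,"ay":0,"az":0,"claw":55}]' 20
python3 - <<'E'
from h import *
w=grab('wrist','pics/w13.png'); go(0.4293,0.2468,0.18,98.7)
E
```

```text
clock: 21.87
position: [0.4289, 0.2465, 0.0551]
tool_rot: [3.142, 0.0, 1.723]
force: [0.8, -0.1, 0.4]
grip_width: 0.0552
d [   0.2    0.5 -124.9] a [-0.    0.    0.01] pos [0.4289 0.2465 0.0551] rpy [-180.      0.     98.71] F [ 0.2 -0.1 -0.5] M [ 0.01 -0.04 -0.05] w 0.0549 t 21.9167
```

View pics/w13.png

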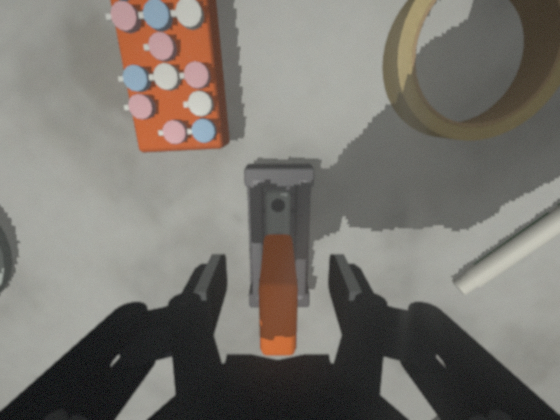

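The spanner stands in the trough, clear of the open fingers. Retreating straight up.

```bash
python3 -m pendant '[{"dx":0,"dy":0,"dz":-15,"ax":0,"ay":0,"az":0,"claw":55},{"dx":0,"dy":0,"dz":-35,"ax":0,"ay":0,"az":0,"claw":55},{"dx":0,"dy":0,"dz":-60,"ax":0,"ay":0,"az":0,"claw":55},{"dx":0,"dy":0,"dz":-90,"ax":0,"ay":0,"az":0,"claw":55},{"dx":0,"dy":0,"dz":-120,"ax":0,"ay":0,"az":0,"claw":55},{"dx":0,"dy":0,"dz":-150,"ax":0,"ay":0,"az":0,"claw":55},{"dx":0,"dy":0,"dz":-150,"ax":0,"ay":0,"az":0,"claw":55},{"dx":0,"dy":0,"dz":-150,"ax":0,"ay":0,"az":0,"claw":55}]'
python3 - <<'E'
from h import *
b=grab('side');a=grab('scene')
cv2.imwrite('pics/s14.png',np.hstack([cv2.resize(a['image'][150:310,140:340],None,fx=2,fy=2,interpolation=cv2.INTER_CUBIC),cv2.resize(b['image'][150:350,160:360],None,fx=2,fy=2,interpolation=cv2.INTER_CUBIC)[:320]]))
go(0.4293,0.2468,0.18,98.7)
E
```

```text
clock: 22.58
position: [0.4295, 0.2469, 0.2065]
tool_rot: [3.139, -0.001, 1.723]
force: [-0.1, -0.2, -0.2]
grip_width: 0.0546
d [ 0.3  0.8 24.6] a [-0.03  0.02  0.01] pos [0.4286 0.2463 0.2046] rpy [-1.7997e+02  2.0000e-02  9.8710e+01] F [-0.1  0.  -0.6] M [ 0.04  0.04 -0.  ] w 0.0552 t 22.6833
```

View pics/s14.png

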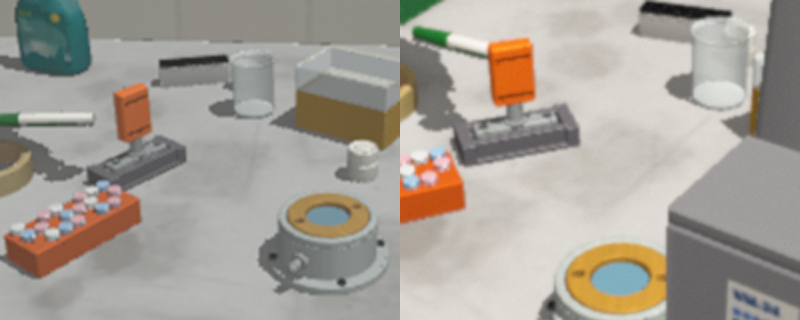

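```bash
python3 -c "
from workcell import job_done; print(job_done())"
```

```text
the job is handed in; nothing more can be done
None
```

I set the spanner's pins in the ring's holes, turned the ring clockwise to its stop, put the spanner back upright in its rest, and handed the job in at about 22.7 s. `job_done()` gives no verdict, so the result rests on my own readings.

- **Fit:** the pins went in with no upward resistance, to about 6 mm deep by the tool height, and stayed about that deep during the turn.
- **Turn:** the torque held at about 0.25 N m, then rose steadily over the last few degrees. The last two readings were 0.50 and 0.40 N m, below the 0.75 N m limit. I then backed off to release the torque before lifting out.
- **Ring angle:** the holes moved from about +29° to −16° (side and scene views agree within about 1°). That is about 0.77 rad, near the top of the range expected from the start to the stop. I inferred that it reached the stop from the torque rise, since the thread angle cannot be read directly.
- **Forces:** the vertical and side forces I read stayed at or below about 5 N.
- **Final pictures:** the spanner stands in its trough with the gripper open and well clear above it. The beaker, white jar and other things look unmoved, but I only compared the pictures by eye.
- **Disagreement:** the cameras differed by 5–10 mm in absolute y. I placed the pins by comparing pin and hole positions within the same picture, then adjusted from the side forces.

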